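# Pack the quail-egg boxes into the lidded case

### The job

Take the brass weight off the lid of the carrying case and set it in the enamel basin meanwhile, then lift the lid until it rests open on its stop and let go. Load every tan quail-egg box from the bench into the case, right way up and flat on its floor side by side, then shut the lid fully and put the weight back on top of it to hold it down. Leave the red candler lamp and the blue mug where they stand.

Things in the scene. Friction and masses are not known exactly. Their poses are not given: they have to be found in the camera images.
- case: Fixed open-topped plywood carrying case, outside 180 (own x) x 323 (own y) x 66 mm high, walls and floor 7 mm thick, inside 166 x 309 mm, 59 mm deep; a green lid is hinged on its far (+x) rim. Takes four boxes side by side along its y, their long axis along its x, with 25 mm between boxes and at each end. Origin: centre of its underside; z up.
- case_lid (a joint): Lid angle, rad: 0 shut, 1.72 open on its stop, leaning back 0.15 rad past upright. The lid is a 180 x 323 x 8 mm green plate, 0.4 kg. The hinge has a soft damper (0.12 N m s/rad): let go, the lid sinks slowly shut from below about 1.4 rad and stays on its stop when opened past upright. Opening lifts the front edge (case -x) up and over towards case +x.
- lid_hinge (a point): Point on the hinge line, halfway along it; the line runs along the case's y at the top of the far wall, case frame (90, 0, 66) mm. Its axes turn with the lid.
- lid_handle (a point): Middle of the lid's steel bar handle: a round bar 12 mm thick, 110 mm long along the case's y, its centre 42 mm above the lid's upper face, 10 mm back from the lid's front edge; lid frame (-170, 0, 50) mm from lid_hinge. Can be pinched across case x from above at every lid angle and turns between the pads as the lid swings; lid shut, its centre is 116 mm above the bench.
- weight: Brass scale weight, loose, 0.5 to 0.8 kg, standing on the shut lid between handle and hinge: hexagonal body 56 mm across flats, 28 mm high, with a round knob of 26 mm diameter from 36 to 62 mm above the underside. Origin: centre of underside, z towards the knob.
- weight_knob (a point): Middle of the weight's knob, 49 mm above its underside, on its axis.
- basin: Fixed white enamel basin with a blue rim, flat floor 5 mm thick, 120 mm across outside at the foot, 160 mm at the rim, 40 mm high. Origin: centre of its underside.
- box1: Tan moulded-pulp quail-egg box, closed, 136 x 46 x 44 mm (long axis = own x, 46 mm across y), 0.1 to 0.2 kg, rigid, flat-sided, to be gripped across its 46 mm width. Origin: centre of its underside, z up. May be absent.
- box2: Tan moulded-pulp quail-egg box, closed, 136 x 46 x 44 mm (long axis = own x, 46 mm across y), 0.1 to 0.2 kg, rigid, flat-sided, to be gripped across its 46 mm width. Origin: centre of its underside, z up. May be absent.
- box3: Tan moulded-pulp quail-egg box, closed, 136 x 46 x 44 mm (long axis = own x, 46 mm across y), 0.1 to 0.2 kg, rigid, flat-sided, to be gripped across its 46 mm width. Origin: centre of its underside, z up. May be absent.
- box4: Tan moulded-pulp quail-egg box, closed, 136 x 46 x 44 mm (long axis = own x, 46 mm across y), 0.1 to 0.2 kg, rigid, flat-sided, to be gripped across its 46 mm width. Origin: centre of its underside, z up. May be absent.
- lamp: Bystander: red steel candler lamp, standing, 96 mm diameter foot, 146 mm high. Origin: centre of underside.
- mug: Bystander: blue mug, 80 mm diameter, 85 mm high. Origin: centre of underside.
Mind the look-alikes: they are no part of the job. What is meant by the weight is not black, and is the smaller of those in its own colour.

How it is judged:
By the outcome, as a careful person would: the job done as asked, in the order asked, and still so for the second after the job is handed in, with the robot touching nothing.
Of box1, box2, box3, box4 only 2 to 4 are there at a start; the rules pass over those that are not, and their reading is None.
At some moment in a run one of box1, box2, box3, box4 may be knocked a few centimetres aside while the robot is not near it.
Once in a run the grip may slacken for a moment while it holds something.
It also fails if it takes over 210 s, if anything falls off the work surface, if the arm or the gripper's body presses on something with over 40 N, if the wrist force passes 120 N, or if a joint passes its speed limit or range.

### The arm

A 6-joint arm with a two-finger parallel gripper is mounted at the origin on the work surface. World frame = base frame: x ahead of the robot, y to its left, z up, the work surface at z = 0. Lengths are in m, angles in degrees, forces in N, time in s.
With the tool pointing down it reaches from about 0.375 to 0.9 m from the base axis. Payload 3.1 kg.
Tool frame: the origin (TCP) lies at the very end of the fingers, on their centre line; the grasp point (between the pads) lies 19 mm behind it (bot.grip_point_offset is the distance from the TCP to the grasp point, in m); z points along the fingers, x is the direction in which the jaws open and shut, and the axes are right-handed (so a half turn about z gives the same grasp; the last joint's range is limited). The gripper opens to 87 mm and grips with 3 to 60 N. Pads are 19 mm wide; open, the fingers measure 117 mm over their backs; the gripper's body (75 mm by 190 mm) begins 51 mm behind the grasp point.
Start: joints at [-78.982, 30.224, 82.088, -0, 67.689, -10.227], TCP at [0.226, -0.582, 0.191] pointing down, gripper open.
Joint ranges: [-176.69, 176.69], [-43.24, 126.21], [12.49, 139.97], [-82, 262], [0, 151.66], [-163.58, 163.58]. Speed limits (degrees/s): [159.86, 159.86, 180, 180, 180, 180].

### API

Orientations are given as a 3x3 rotation matrix whose columns are the frame's x, y, z axes.
In Python, from rig import bot, capture, recognise, place_of gives the robot as it stands.
- The arm moves only by the tool send_rows, never from a script. Its argument "motion" is a list of rows, each a list of 2 entries, a list of its own where there are three numbers: the shift along the tool's x, y, z in mm, then the turn about the tool's z in rad. A call has exactly 5 rows; each row shifts and turns the pose as measured when the row begins, along the tool's axes as they then stand; what a row does not reach is not made up. A row lasts 1/12 s, in which the tool goes at most 41.7 mm and 7.16 degrees, less where a joint would pass 70% of its speed; a pose out of reach is approached as far as the arm can. A call with a gripper value outside its range is refused whole. "gripper" is the closure, from 0 (fully open) to 1 (shut), set as the call begins (left out, the last holds). The fingers move at their own pace and stop on an object; the grip force is fixed at half the most. Time passes only in rows, so rows that do not move let the fingers close, or fill a call up. It gives the time, the measured TCP pose, the force and the opening at its end, in the units of the state.
- bot.read_state(): the state, without advancing time (a new reading comes with each control period).
- capture(name): name is "side" or "top"; returns a dict with "image" (384x512x3 uint8, blue, green, red), "fx", "fy", "cx", "cy" (pixels), "rvec" (rotation vector, rad) and "tvec" (3), from world to camera coordinates, as OpenCV has them. Camera axes: x right, y down, z forward; pixel columns grow to the right and rows downward; lengths in m; the calibration is good to about 2 mm. A picture is of the moment at which its call begins. There is no depth.
- bot.hand_in(): hands the job in, once; it reports no verdict.
Trained networks look in the newest picture that a camera, given by its name, has taken for a name from the list of things; names that differ only in an ending like _2 or _b are one class to them, and where a whole thing is asked for, a point or a joint stands for the part that bears it (a point fixed in the world has none). Each returns a list of dicts, best first, with "p" (0 to 1); they miss things now and then, are a little off and sometimes report something else, mostly with a low value. They report only what shows in the picture. A call takes as long as a camera call. They do not tell look-alikes from the thing itself.
- recognise(camera, target): "xy" ([column, row] in pixels, amid what is visible of it).
- place_of(camera, target): "xy" ([column, row] in pixels: a listed point, or the origin of a listed thing).
The state is a dict: "time_s": time; "joint_positions": joint angles; "qvel": joint speeds; "tau": joint torques, N m; "position": TCP position; "tcp_rot": TCP orientation; "force": force on the tool from outside, world axes, zero at the start; "moment": the same for the moment, N m; "opening": opening from 0.0 (shut) to 1.0 (fully open).
Only numpy, scipy, OpenCV 4.12 (cv2) and the standard library are available. Lean on these libraries where they do the work, as an engineer would, in place of code of your own. Each camera call takes 0.05 s, during which the arm holds its last target.

## Working session

There is one attempt and no reset: what is moved stays moved. The work goes in short steps, Python scripts to look and compute and a tool call to move; the robot and the scene stay as the last step left them, time stands still between calls to the robot, and variables do not carry over. Pictures are saved under pics/ and viewed, and the job is handed in when it is done.

Besides the shell and the picture viewer there is one more tool, called after "Request:" in YAML: its name, and indented under it one key for each argument. send_rows: Moves the arm, as the interface text tells. Its arguments: {"type":"object","properties":{"motion":{"type":"array","items":{"type":"array"}},"gripper":{"type":"number"}},"required":["motion"]}

```bash
ls; mkdir -p pics; python3 - <<'E'
from rig import bot, capture, recognise, place_of
import cv2
for c in ("side","top"):
    d=capture(c); cv2.imwrite(f"pics/{c}0.png",d["image"])
    print(c,d["fx"],d["fy"],d["cx"],d["cy"],d["rvec"],d["tvec"])
    for t in ("case","lid_handle","lid_hinge","weight","weight_knob","basin","box1","lamp","mug"):
        print(t,[(round(r["p"],2),[round(float(v)) for v in r["xy"]]) for r in place_of(c,t)])
s=bot.read_state(); print(s)
E
```

```text
pics
side 413.5789474329678 413.5789474329678 259.5923170623383 189.91354231671127 [ 0.95067634 -2.55484366  0.93157493] [0.47569315 0.29188216 1.03010406]
case [(0.71, [272, 215])]
lid_handle [(0.86, [296, 201])]
lid_hinge []
weight [(0.88, [326, 234]), (0.87, [280, 178]), (0.74, [291, 151])]
weight_knob [(0.91, [329, 225]), (0.72, [294, 137]), (0.56, [284, 170])]
basin [(0.74, [192, 306]), (0.73, [376, 149])]
box1 [(0.97, [352, 170]), (0.92, [337, 132]), (0.66, [375, 150])]
lamp [(0.78, [161, 234])]
mug [(0.64, [136, 301])]
top 463.95014051569547 463.95014051569547 259.2105655785479 190.83421365005037 [ 2.19671501 -2.14445503  0.13769144] [0.03728378 0.55524842 1.45380276]
case []
lid_handle [(0.89, [258, 219])]
lid_hinge [(0.85, [257, 167]), (0.52, [387, 186])]
weight [(0.9, [333, 166]), (0.79, [268, 251]), (0.69, [282, 192]), (0.51, [256, 197])]
weight_knob [(0.81, [269, 251]), (0.6, [335, 160]), (0.58, [278, 191])]
basin [(0.97, [149, 210])]
box1 [(0.85, [386, 181]), (0.74, [353, 224])]
lamp [(0.91, [176, 139])]
mug [(0.84, [123, 173])]
{'time_s': 1.0, 'joint_positions': array([-7.89830687e+01,  3.02231114e+01,  8.20903645e+01,  5.32808616e-04,
        6.76894872e+01, -1.02276446e+01]), 'qvel': array([-0.09056479,  0.10810139, -0.00813622,  0.03750882, -0.02692844,
        0.01592264]), 'tau': array([ 9.35035814e-05, -4.40021753e+01, -1.76990783e+01,  6.33650576e-02,
        5.03314461e-02, -2.15117132e-05]), 'position': array([ 0.22648545, -0.58246543,  0.19143778]), 'tcp_rot': array([[ 3.62346515e-01, -9.32043456e-01, -1.43826016e-06],
       [-9.32043454e-01, -3.62346514e-01,  5.24067270e-05],
       [-4.93664955e-05, -1.76488739e-05, -9.99999999e-01]]), 'force': array([-0.03899243, -0.51851503, -0.51100238]), 'moment': array([-0.00772558,  0.0762255 ,  0.02287923]), 'opening': 0.9987184225754061}
```

```bash
cat > h.py <<'E'
import numpy as np, cv2
from rig import bot, capture, recognise, place_of
def cam(d):
    R=cv2.Rodrigues(np.array(d["rvec"],float))[0]; t=np.array(d["tvec"],float).ravel()
    K=np.array([[d["fx"],0,d["cx"]],[0,d["fy"],d["cy"]],[0,0,1]]); return K,R,t
def ray(d,xy):
    K,R,t=cam(d); v=R.T@np.linalg.inv(K)@np.array([xy[0],xy[1],1.]); return -R.T@t, v/np.linalg.norm(v)
def onz(d,xy,z):
    c,v=ray(d,xy); return c+v*(z-c[2])/v[2]
def proj(d,p):
    K,R,t=cam(d); q=K@(R@np.array(p,float)+t); return q[:2]/q[2]
def tri(d1,a,d2,b):
    c1,v1=ray(d1,a);c2,v2=ray(d2,b)
    s=np.linalg.lstsq(np.stack([v1,-v2],1),c2-c1,rcond=None)[0]
    p,q=c1+s[0]*v1,c2+s[1]*v2; return (p+q)/2,np.linalg.norm(p-q)
def poly(d,pts,img,col,s=1):
    q=np.array([proj(d,p)*s+(s-1)/2 for p in pts]); cv2.polylines(img,[np.round(q).astype(int)],True,col,1,cv2.LINE_AA)
def rect(cx,cy,yaw,lx,ly,z):
    c,s=np.cos(yaw),np.sin(yaw)
    return [(cx+c*a*lx/2-s*b*ly/2,cy+s*a*lx/2+c*b*ly/2,z) for a,b in((1,1),(1,-1),(-1,-1),(-1,1))]
def crop(d,x0,y0,x1,y1,s,name,img=None):
    im=(d["image"] if img is None else img)[y0:y1,x0:x1]; cv2.imwrite("pics/"+name,cv2.resize(im,None,fx=s,fy=s,interpolation=cv2.INTER_CUBIC))
E
python3 - <<'E'
from h import *
np.set_printoptions(precision=4,suppress=True)
S=capture("side");T=capture("top")
print("cams",ray(S,(0,0))[0],ray(T,(0,0))[0])
print("ball",tri(S,(281,326),T,(110,312)))
print("knob",tri(S,(284,169),T,(281,188)), "weight top z.074",onz(T,(282,192),.074),onz(S,(280,178),.074))
print("handle",onz(T,(258,219),.116),onz(S,(296,201),.116))
print("hinge",onz(T,(257,167),.066))
print("basin",onz(T,(149,210),0),onz(S,(192,306),0))
print("lamp",onz(T,(176,139),0),onz(S,(161,234),0),"mug",onz(T,(123,173),0),onz(S,(136,301),0))
for t in range(3): pass
hsv=cv2.cvtColor(T["image"],cv2.COLOR_BGR2HSV)
for p in ((394,180),(353,224),(390,230),(430,150),(430,220)): print(p,hsv[p[1],p[0]],T["image"][p[1],p[0]])
print("lid corners",[onz(T,p,.074)[:2] for p in((206,167),(310,167),(310,225),(205,225))])
crop(T,320,140,480,280,5,"t1.png"); crop(S,300,90,430,200,6,"s1.png")
E
```

```text
cams [0.0496 0.6372 0.9819] [0.3882 0.0706 1.5058]
ball (array([0.2101, 0.4186, 0.321 ]), np.float64(0.0015537540250003825))
knob (array([ 0.5532, -0.0156,  0.1101]), np.float64(0.005528359379452046)) weight top z.074 [ 0.5474 -0.0197  0.074 ] [ 0.5576 -0.0081  0.074 ]
handle [0.4597 0.0535 0.116 ] [0.4485 0.0583 0.116 ]
hinge [0.6254 0.0598 0.066 ]
basin [0.4863 0.4057 0.    ] [0.492  0.4196 0.    ]
lamp [0.7228 0.3286 0.    ] [0.7223 0.328  0.    ] mug [0.6051 0.4962 0.    ] [0.6108 0.5041 0.    ]
(394, 180) [ 18  93 197] [125 167 197]
(353, 224) [ 18  96 181] [113 153 181]
(390, 230) [ 17  97 181] [112 152 181]
(430, 150) [ 14 134 162] [ 77 117 162]
(430, 220) [ 14 134 171] [ 81 123 171]
lid corners [array([0.6199, 0.2188]), array([ 0.6283, -0.106 ]), array([ 0.4472, -0.1079]), array([0.4395, 0.2154])]
```

```bash
python3 - <<'E'
from h import *
from scipy.optimize import least_squares
np.set_printoptions(precision=4,suppress=True)
S=capture("side");T=capture("top")
# basin rim: fit by segmentation
hsv=cv2.cvtColor(T["image"],cv2.COLOR_BGR2HSV)
for D,(x0,y0,x1,y1) in((T,(110,175,180,240)),(S,(150,262,235,338))):
    h=cv2.cvtColor(D["image"],cv2.COLOR_BGR2HSV)[y0:y1,x0:x1]
    m=((h[...,1]<75)|((h[...,0]>90)&(h[...,0]<125))).astype(np.uint8)
    n,l,st,_=cv2.connectedComponentsWithStats(m); k=1+np.argmax(st[1:,4])
    c=cv2.findContours((l==k).astype(np.uint8),0,1)[0][0]; e=cv2.fitEllipse(cv2.convexHull(c)); print(e,onz(D,(e[0][0]+x0,e[0][1]+y0),.04))
# brass knob
for D,(x0,y0,x1,y1),n in((T,(262,172,302,210),"kt.png"),(S,(265,155,305,195),"ks.png")):
    crop(D,x0,y0,x1,y1,12,n)
im=cv2.resize(T["image"],None,fx=4,fy=4,interpolation=cv2.INTER_CUBIC)
def lid(cx,cy,yaw,D,im):
    for z,col in((.074,(0,0,255)),): poly(D,rect(cx,cy,yaw,.18,.323,z),im,col,4)
    poly(D,rect(cx,cy,yaw,.18,.323,0),im,(255,0,0),4)
    c,s=np.cos(yaw),np.sin(yaw); R=np.array([[c,-s],[s,c]])
    a=[tuple(R@np.array([-.08,y])+[cx,cy])+(.116,) for y in(-.055,.055)]; poly(D,a,im,(0,255,255),4)
P=(.5337,.0551,np.radians(1.4))
lid(*P,T,im); cv2.imwrite("pics/lt.png",im[620:930,780:1280])
im=cv2.resize(S["image"],None,fx=4,fy=4,interpolation=cv2.INTER_CUBIC); lid(*P,S,im); cv2.imwrite("pics/ls.png",im[600:1050,800:1340])
E
```

```text
((34.09747314453125, 32.27882385253906), (52.211177825927734, 53.52341842651367), 45.81654357910156) [0.4919 0.4126 0.04  ]
((40.82143020629883, 37.897071838378906), (61.57770538330078, 70.43897247314453), 62.24870681762695) [0.4879 0.4196 0.04  ]
```

```bash
python3 - <<'E'
from h import *
from scipy.optimize import least_squares
np.set_printoptions(precision=4,suppress=True)
S=capture("side");T=capture("top")
f=lambda q,o:(np.array(q,float)+o-1.5)/4
tq=f([(42,47),(459,49),(462,281),(38,282)],(780,620)) # far+y, far-y, near-y, near+y
sq=f([(40,267),(331,5),(512,116),(240,405)],(800,600))
def pts(v):
    r=rect(v[0],v[1],v[2],.18,.323,.074); return r
for use in("ts","t","s"):
    def res(v):
        r=pts(v);o=[]
        if "t" in use:o+=[proj(T,p)-q for p,q in zip(r,tq)]
        if "s" in use:o+=[proj(S,p)-q for p,q in zip(r,sq)]
        return np.ravel(o)
    s=least_squares(res,[.534,.055,.024]); print(use,s.x,np.degrees(s.x[2]),s.fun.round(1))
# knob top z=.074+.062
kt=(np.array([238,218])-5.5)/12+[262,172]; ks=(np.array([238,113])-5.5)/12+[265,155]
print(onz(T,kt,.136),onz(S,ks,.136),tri(S,ks,T,kt))
print("basin both; handle", tri(S,(np.array([378,197])+[800-1.5,600-1.5])/4,T,(np.array([249,262])+[780-1.5,620-1.5])/4))
E
```

```text
ts [0.5333 0.0592 0.0255] 1.4626132257880202 [-0.4  0.9 -1.3  0.4 -1.2  0.  -0.1 -0.  -0.2 -1.5 -1.  -0.1  2.  -1.2
  0.  -0.8]
t [0.5342 0.0569 0.0231] 1.3255211547914527 [ 0.4  0.4 -0.5  0.2 -0.5 -0.2  0.6 -0.5]
s [0.5317 0.062  0.0275] 1.5782145260398892 [-0.5 -0.5 -1.3  0.6  1.9 -0.5 -0.1  0.3]
[ 0.5474 -0.0138  0.136 ] [ 0.5475 -0.0135  0.136 ] (array([ 0.5475, -0.0137,  0.1358]), np.float64(0.00024089297911080972))
basin both; handle (array([0.4562, 0.0568, 0.1175]), np.float64(5.7551977198967075e-05))
```

```bash
cat > p.py <<'E'
import sys
from h import *
def psi(s): R=s["tcp_rot"]; return np.degrees(np.arctan2(R[1,0],R[0,0]))
def plan(pos,ps,cur=None,cpsi=None,maxstep=40):
    s=bot.read_state(); p=np.array(s["position"]) if cur is None else np.array(cur); a=psi(s) if cpsi is None else cpsi
    d=(np.array(pos)-p)*1000; da=(a-ps+180)%360-180  # tool turn +
    n=max(int(np.ceil(max(np.linalg.norm(d)/maxstep,abs(da)/7))),1); n=int(np.ceil(n/5)*5)
    w=d/n; 
    print("n",n,"dist",np.linalg.norm(d).round(1),"turn",round(da,2))
    for i in range(n):
        c,sn=np.cos(np.radians(a)),np.sin(np.radians(a))
        tx=w[0]*c+w[1]*sn; ty=w[0]*sn-w[1]*c; print([[round(tx,1),round(ty,1),round(-w[2],1)],round(np.radians(da/n),4)],end=",\n" if i%5==4 else ",")
        a-=da/n
def st():
    s=bot.read_state(); print(round(s["time_s"],2),np.round(s["position"],4),"psi",round(psi(s),2),"F",np.round(s["force"],1),"op",round(s["opening"],3)); return s
if __name__=="__main__":
    st(); v=[float(x) for x in sys.argv[1:]]; plan(v[:3],v[3],maxstep=v[4] if len(v)>4 else 40)
E
python3 p.py .5475 -.0137 .23 1.4
```

```text
1.3 [ 0.2265 -0.5825  0.1915] psi -68.75 F [1.4 0.  0. ] op 1.0
n 20 dist 654.3 turn -70.15
[[np.float64(-20.7), np.float64(-25.3), np.float64(-1.9)], np.float64(-0.0612)],[[np.float64(-19.1), np.float64(-26.5), np.float64(-1.9)], np.float64(-0.0612)],[[np.float64(-17.5), np.float64(-27.6), np.float64(-1.9)], np.float64(-0.0612)],[[np.float64(-15.7), np.float64(-28.6), np.float64(-1.9)], np.float64(-0.0612)],[[np.float64(-13.9), np.float64(-29.5), np.float64(-1.9)], np.float64(-0.0612)],
[[np.float64(-12.1), np.float64(-30.3), np.float64(-1.9)], np.float64(-0.0612)],[[np.float64(-10.2), np.float64(-31.0), np.float64(-1.9)], np.float64(-0.0612)],[[np.float64(-8.3), np.float64(-31.6), np.float64(-1.9)], np.float64(-0.0612)],[[np.float64(-6.4), np.float64(-32.0), np.float64(-1.9)], np.float64(-0.0612)],[[np.float64(-4.4), np.float64(-32.4), np.float64(-1.9)], np.float64(-0.0612)],
[[np.float64(-2.4), np.float64(-32.6), np.float64(-1.9)], np.float64(-0.0612)],[[np.float64(-0.4), np.float64(-32.7), np.float64(-1.9)], np.float64(-0.0612)],[[np.float64(1.6), np.float64(-32.6), np.float64(-1.9)], np.float64(-0.0612)],[[np.float64(3.6), np.float64(-32.5), np.float64(-1.9)], np.float64(-0.0612)],[[np.float64(5.6), np.float64(-32.2), np.float64(-1.9)], np.float64(-0.0612)],
[[np.float64(7.5), np.float64(-31.8), np.float64(-1.9)], np.float64(-0.0612)],[[np.float64(9.4), np.float64(-31.3), np.float64(-1.9)], np.float64(-0.0612)],[[np.float64(11.3), np.float64(-30.6), np.float64(-1.9)], np.float64(-0.0612)],[[np.float64(13.2), np.float64(-29.9), np.float64(-1.9)], np.float64(-0.0612)],[[np.float64(15.0), np.float64(-29.0), np.float64(-1.9)], np.float64(-0.0612)],
```

Request:
send_rows:
  motion:
    - [[-21,-25,-2],-0.06]
    - [[-19,-26,-2],-0.06]
    - [[-17,-28,-2],-0.06]
    - [[-16,-29,-2],-0.06]
    - [[-14,-30,-2],-0.06]
  gripper: 0

```text
time_s: 1.72
position: [0.3058, -0.4437, 0.2004]
tcp_rot: [[0.623, -0.782, 0.0], [-0.782, -0.623, -0.008], [0.006, 0.005, -1.0]]
force: [1.0, 0.2, 0.6]
opening: 1.002
```

Request:
send_rows:
  motion:
    - [[-12,-30,-2],-0.06]
    - [[-10,-31,-2],-0.06]
    - [[-8,-32,-2],-0.06]
    - [[-6,-32,-2],-0.06]
    - [[-4,-32,-2],-0.06]

```text
time_s: 2.13
position: [0.39, -0.2959, 0.2105]
tcp_rot: [[0.834, -0.552, 0.002], [-0.552, -0.834, -0.009], [0.006, 0.007, -1.0]]
force: [0.6, -0.0, 0.6]
opening: 1.0
```

```bash
sed -i 's/print(\[\[round(tx,1),round(ty,1),round(-w\[2\],1)\],round(np.radians(da\/n),4)\]/print("[[%g,%g,%g],%g]"%(round(tx,1),round(ty,1),round(-w[2],1),round(np.radians(da\/n),3))/' p.py; python3 p.py .5475 -.0137 .23 1.4; python3 - <<'E'
from h import *
T=capture("top");S=capture("side");cv2.imwrite("pics/t2.png",np.hstack([T["image"]]));cv2.imwrite("pics/s2.png",S["image"])
E
```

```text
2.13 [ 0.39   -0.2959  0.2105] psi -33.5 F [ 0.6 -0.   0.6] op 1.0
n 10 dist 323.8 turn -34.9
[[-2.4,-32.2,-1.9],-0.061],[[-0.5,-32.3,-1.9],-0.061],[[1.5,-32.3,-1.9],-0.061],[[3.5,-32.1,-1.9],-0.061],[[5.4,-31.9,-1.9],-0.061],
[[7.3,-31.5,-1.9],-0.061],[[9.2,-31,-1.9],-0.061],[[11.1,-30.3,-1.9],-0.061],[[12.9,-29.6,-1.9],-0.061],[[14.7,-28.8,-1.9],-0.061],
```

Request:
send_rows:
  motion:
    - [[-2,-32,-2],-0.061]
    - [[0,-32,-2],-0.061]
    - [[2,-32,-2],-0.061]
    - [[3,-32,-2],-0.061]
    - [[5,-32,-2],-0.061]

```text
time_s: 2.65
position: [0.471, -0.1563, 0.2205]
tcp_rot: [[0.962, -0.271, 0.004], [-0.271, -0.962, -0.015], [0.008, 0.013, -1.0]]
force: [0.4, 0.2, -0.2]
opening: 0.999
```

Request:
send_rows:
  motion:
    - [[7,-31,-2],-0.061]
    - [[9,-31,-2],-0.061]
    - [[11,-30,-2],-0.061]
    - [[13,-30,-2],-0.061]
    - [[15,-29,-2],-0.061]

```text
time_s: 3.07
position: [0.5522, -0.0122, 0.2298]
tcp_rot: [[0.999, 0.039, 0.007], [0.039, -0.999, -0.019], [0.006, 0.019, -1.0]]
force: [0.2, -0.5, -0.3]
opening: 1.003
```

```bash
python3 p.py .5475 -.0137 .107 1.4 25
```

```text
3.07 [ 0.5522 -0.0122  0.2298] psi 2.23 F [ 0.2 -0.5 -0.3] op 1.003
n 5 dist 122.9 turn 0.83
[[-0.9,0.3,24.6],0.003],[[-0.9,0.3,24.6],0.003],[[-0.9,0.3,24.6],0.003],[[-0.9,0.3,24.6],0.003],[[-0.9,0.3,24.6],0.003],
```

```bash
cat > p.py <<'E'
import sys
from h import *
from scipy.spatial.transform import Rotation as Ro
def psi(s): R=s["tcp_rot"]; return np.degrees(np.arctan2(R[1,0],R[0,0]))
def plan(pos,ps,maxstep=40):
    s=bot.read_state(); p=np.array(s["position"]); a=psi(s); R=np.array(s["tcp_rot"])
    d=(np.array(pos)-p)*1000; da=(a-ps+180)%360-180
    n=max(int(np.ceil(max(np.linalg.norm(d)/maxstep,abs(da)/7))),1); n=int(np.ceil(n/5)*5)
    print("n",n,"dist",np.linalg.norm(d).round(1),"turn",round(da,2))
    for i in range(n):
        t=R.T@d/n
        print("[[%g,%g,%g],%g]"%(*t.round(1),round(np.radians(da/n),3)),end=",\n" if i%5==4 else ",")
        R=R@Ro.from_euler("z",da/n,degrees=True).as_matrix()
def st():
    s=bot.read_state(); R=s["tcp_rot"]; print(round(s["time_s"],2),np.round(s["position"],4),"psi",round(psi(s),2),"zax",np.round(R[:,2],3),"F",np.round(s["force"],1),"op",round(s["opening"],3)); return s
if __name__=="__main__":
    st(); v=[float(x) for x in sys.argv[1:]]; plan(v[:3],v[3],maxstep=v[4] if len(v)>4 else 40)
E
python3 p.py .5475 -.0137 .14 1.4 25
```

```text
3.07 [ 0.5522 -0.0122  0.2298] psi 2.23 zax [ 0.007 -0.019 -1.   ] F [ 0.2 -0.5 -0.3] op 1.003
n 5 dist 90.0 turn 0.83
[[-1.1,-0.1,18],0.003],[[-1.1,-0.1,18],0.003],[[-1.1,-0.1,18],0.003],[[-1.1,-0.1,18],0.003],[[-1.1,-0.1,18],0.003],
```

Request:
send_rows:
  motion:
    - [[-1,0,18],0.003]
    - [[-1,0,18],0.003]
    - [[-1,0,18],0.003]
    - [[-1,0,18],0.003]
    - [[-1,0,18],0.003]

```text
time_s: 3.48
position: [0.5601, -0.0113, 0.1426]
tcp_rot: [[0.999, 0.032, 0.028], [0.032, -0.999, -0.022], [0.028, 0.023, -0.999]]
force: [-0.7, -0.4, 0.1]
opening: 0.999
```

```bash
python3 p.py .5475 -.0137 .107 1.4 25; python3 - <<'E'
from h import *
T=capture("top");S=capture("side");crop(S,200,70,400,250,4,"s3.png");crop(T,180,120,340,240,5,"t3.png")
E
```

```text
3.48 [ 0.5601 -0.0113  0.1426] psi 1.85 zax [ 0.028 -0.022 -0.999] F [-0.7 -0.4  0.1] op 0.999
n 5 dist 37.8 turn 0.45
[[-2.7,0.2,7.1],0.002],[[-2.7,0.2,7.1],0.002],[[-2.7,0.2,7.1],0.002],[[-2.7,0.2,7.1],0.002],[[-2.7,0.3,7.1],0.002],
```

```bash
python3 - <<'E'
from p import *
s=st(); S=capture("side"); print(proj(S,s["position"]),proj(S,(.5475,-.0137,.123)),s["joint_positions"],s["qvel"])
E
```

```text
3.58 [ 0.5571 -0.011   0.1404] psi 1.82 zax [ 0.021 -0.02  -1.   ] F [-0.3 -0.6 -0.8] op 1.004
[281.20293623 161.78539619] [284.28715571 167.09164984] [-12.06964347  28.36555859  95.8848661   -1.10105961  54.35566707
 -13.24660154] [ 0.15611881 -2.49611782 -2.42597056  0.16317954  2.2576973  -0.1784975 ]
```

Request:
send_rows:
  motion:
    - [[-3,0,0],0]
    - [[-3,0,0],0]
    - [[-3,0,0],0]
    - [[-3,0,0],0]
    - [[0,0,0],0]

```text
time_s: 4.05
position: [0.5489, -0.0138, 0.1465]
tcp_rot: [[0.999, 0.029, 0.032], [0.03, -0.999, -0.023], [0.032, 0.024, -0.999]]
force: [-0.3, 0.4, -0.0]
opening: 0.999
```

```bash
python3 p.py .5475 -.0137 .107 1.4 25
```

```text
4.05 [ 0.5489 -0.0138  0.1465] psi 1.72 zax [ 0.032 -0.023 -0.999] F [-0.3  0.4 -0. ] op 0.999
n 5 dist 39.5 turn 0.32
[[-0.5,-0.2,7.9],0.001],[[-0.5,-0.2,7.9],0.001],[[-0.5,-0.2,7.9],0.001],[[-0.5,-0.2,7.9],0.001],[[-0.5,-0.2,7.9],0.001],
```

Request:
send_rows:
  motion:
    - [[-1,0,8],0]
    - [[-1,0,8],0]
    - [[0,0,8],0]
    - [[0,0,8],0]
    - [[0,0,4],0]

```text
time_s: 4.47
position: [0.5494, -0.015, 0.1095]
tcp_rot: [[0.999, 0.029, 0.038], [0.03, -0.999, -0.024], [0.037, 0.026, -0.999]]
force: [-0.1, -0.0, 0.9]
opening: 1.001
```

```bash
python3 p.py .5475 -.0137 .107 1.4 25;python3 - <<'E'
from p import *
S=capture("side");crop(S,230,100,350,220,6,"s3.png");st()
E
```

```text
4.47 [ 0.5494 -0.015   0.1095] psi 1.73 zax [ 0.038 -0.024 -0.999] F [-0.1 -0.   0.9] op 1.001
n 5 dist 3.4 turn 0.33
[[-0.4,-0.3,0.5],0.001],[[-0.4,-0.3,0.5],0.001],[[-0.4,-0.3,0.5],0.001],[[-0.4,-0.3,0.5],0.001],[[-0.4,-0.3,0.5],0.001],
4.52 [ 0.5489 -0.0149  0.1089] psi 1.73 zax [ 0.036 -0.024 -0.999] F [ 0.7  0.4 -0.6] op 0.999
```

```bash
cd .;python3 - <<'E'
from p import *
S=capture("side");T=capture("top");s=st();R=s["tcp_rot"];p=s["position"]
im=cv2.resize(S["image"],None,fx=6,fy=6,interpolation=cv2.INTER_CUBIC)
for o in((0,0,0),(.0435,0,0),(-.0435,0,0),(.0585,0,0),(.0435,.0095,0),(.0435,-.0095,0),(-.0435,.0095,0),(-.0435,-.0095,0)):
    q=proj(S,p+R@np.array(o))*6+2.5; cv2.circle(im,tuple(int(v) for v in q),2,(0,0,255),-1)
q=proj(S,(.5475,-.0137,.123))*6; cv2.circle(im,tuple(int(v) for v in q),3,(255,0,0),-1)
cv2.imwrite("pics/s4.png",im[720:1200,1380:2000])
E
```

```text
4.62 [ 0.5496 -0.0151  0.1102] psi 1.74 zax [ 0.038 -0.025 -0.999] F [ 0.3 -0.5 -0.6] op 1.001
```

```bash
cd .;python3 - <<'E'
from p import *
T=capture("top");s=st();R=s["tcp_rot"];p=s["position"]
im=cv2.resize(T["image"],None,fx=6,fy=6,interpolation=cv2.INTER_CUBIC)
for o in((0,0,0),(.0435,0,0),(-.0435,0,0),(.0585,0,0),(-.0585,0,0),(0,0,-.07),(.095,.0375,-.07),(.095,-.0375,-.07),(-.095,-.0375,-.07),(-.095,.0375,-.07)):
    q=proj(T,p+R@np.array(o))*6+2.5; cv2.circle(im,tuple(int(v) for v in q),2,(0,0,255),-1)
q=proj(T,(.5475,-.0137,.123))*6; cv2.circle(im,tuple(int(v) for v in q),3,(255,0,0),-1)
cv2.imwrite("pics/t4.png",im[840:1440,1200:2000])
print(recognise("side","weight_knob"),place_of("side","weight_knob"))
E
```

```text
4.67 [ 0.5501 -0.0152  0.1108] psi 1.74 zax [ 0.039 -0.025 -0.999] F [-1.2 -0.5  0.3] op 0.997
[{'xy': [279.6, 176.2], 'p': 0.8}, {'xy': [329.1, 230.5], 'p': 0.75}, {'xy': [288.7, 148.0], 'p': 0.52}] [{'xy': [327.5, 224.0], 'p': 0.94}, {'xy': [284.9, 169.2], 'p': 0.55}, {'xy': [292.5, 132.3], 'p': 0.41}]
```

```bash
cd .;python3 - <<'E'
from p import *
S=capture("side");s=st();R=s["tcp_rot"];p=s["position"]
im=cv2.resize(S["image"],None,fx=6,fy=6,interpolation=cv2.INTER_CUBIC)
def ln(a,b,c):
    a,b=[tuple(int(v) for v in proj(S,p+R@np.array(o))*6+2.5) for o in(a,b)]; cv2.line(im,a,b,c,1,cv2.LINE_AA)
for x in(.0435,.0585,-.0435,-.0585):
  for y in(-.0095,.0095): ln((x,y,0),(x,y,-.07),(0,0,255))
c=[(.095,.0375,-.07),(.095,-.0375,-.07),(-.095,-.0375,-.07),(-.095,.0375,-.07)]
for i in range(4): ln(c[i],c[(i+1)%4],(0,255,255))
cv2.imwrite("pics/s5.png",im[600:1150,1350:2050])
E
```

```text
4.82 [ 0.5506 -0.0153  0.1115] psi 1.74 zax [ 0.041 -0.025 -0.999] F [ 0.2 -0.6 -0.1] op 0.999
```

Request:
send_rows:
  motion:
    - [[-1,0,1],0]
    - [[-1,0,1],0]
    - [[-1,0,1],0]
    - [[0,0,1],0]
    - [[0,0,0],0]
  gripper: 0.5

```text
time_s: 5.23
position: [0.5482, -0.0156, 0.1083]
tcp_rot: [[0.999, 0.029, 0.043], [0.03, -0.999, -0.026], [0.043, 0.027, -0.999]]
force: [0.4, 0.7, -0.1]
opening: 0.708
```

```bash
cd .;python3 - <<'E'
from p import *
s=st();S=capture("side");R=s["tcp_rot"];p=s["position"]
im=cv2.resize(S["image"],None,fx=9,fy=9,interpolation=cv2.INTER_CUBIC)
w=.0435*s["opening"]
for o in((0,0,0),(w,0,0),(-w,0,0)):
    q=proj(S,p+R@np.array(o))*9+4; cv2.circle(im,tuple(int(v) for v in q),3,(0,0,255),-1)
cv2.imwrite("pics/s6.png",im[1180:1780,2200:2950]);st()
E
```

```text
5.23 [ 0.5482 -0.0156  0.1083] psi 1.75 zax [ 0.043 -0.026 -0.999] F [ 0.4  0.7 -0.1] op 0.708
5.28 [ 0.5482 -0.0156  0.1084] psi 1.75 zax [ 0.043 -0.026 -0.999] F [ 0.2 -0.1  0.1] op 0.662
```

Request:
send_rows:
  motion:
    - [[0,0,0],0]
    - [[0,0,0],0]
    - [[0,-1,3],0]
    - [[0,0,4],0]
    - [[0,0,4],0]
  gripper: 0

```text
time_s: 5.7
position: [0.5497, -0.0149, 0.0975]
tcp_rot: [[0.999, 0.029, 0.046], [0.03, -0.999, -0.026], [0.045, 0.028, -0.999]]
force: [-1.1, -0.4, 0.2]
opening: 0.946
```

Request:
send_rows:
  motion:
    - [[0,0,3],0]
    - [[0,0,3],0]
    - [[0,0,0],0]
    - [[0,0,0],0]
    - [[0,0,0],0]
  gripper: 0.3

```text
time_s: 6.12
position: [0.5488, -0.0149, 0.0888]
tcp_rot: [[0.999, 0.029, 0.042], [0.03, -0.999, -0.025], [0.042, 0.027, -0.999]]
force: [-0.6, 0.7, 0.3]
opening: 0.738
```

```bash
cd .;python3 - <<'E'
from p import *
print(bot.grip_point_offset,[a for a in dir(bot) if a[0]!='_'])
s=st();S=capture("side");R=s["tcp_rot"];p=s["position"]
im=cv2.resize(S["image"],None,fx=9,fy=9,interpolation=cv2.INTER_CUBIC)
w=.0435*s["opening"]
for o in((0,0,0),(w,0,0),(-w,0,0)):
    q=proj(S,p+R@np.array(o))*9+4; cv2.circle(im,tuple(int(v) for v in q),3,(0,0,255),-1)
cv2.imwrite("pics/s7.png",im[1180:1780,2200:2950]);st()
E
```

```text
0.0187 ['PlanningError', 'grip_point_offset', 'hand_in', 'read_state']
6.12 [ 0.5488 -0.0149  0.0888] psi 1.74 zax [ 0.042 -0.025 -0.999] F [-0.6  0.7  0.3] op 0.738
6.17 [ 0.5489 -0.0149  0.0889] psi 1.74 zax [ 0.043 -0.025 -0.999] F [-0.4 -0.   0.3] op 0.721
```

Request:
send_rows:
  motion:
    - [[0,0,0],0]
    - [[0,0,0],0]
    - [[0,0,0],0]
    - [[0,0,0],0]
    - [[0,0,0],0]
  gripper: 0.6

```text
time_s: 6.58
position: [0.5494, -0.015, 0.0896]
tcp_rot: [[0.999, 0.029, 0.044], [0.03, -0.999, -0.026], [0.043, 0.027, -0.999]]
force: [0.1, -0.2, -0.7]
opening: 0.439
```

```bash
cd .;python3 - <<'E'
from p import *
s=st();S=capture("side");crop(S,230,100,350,200,6,"s8.png")
E
```

```text
6.58 [ 0.5494 -0.015   0.0896] psi 1.74 zax [ 0.044 -0.026 -0.999] F [ 0.1 -0.2 -0.7] op 0.439
```

```bash
cd .;python3 - <<'E'
from p import *
S=capture("side");s=st()
for dx in(.022,-.022):
  for z in(.09,.1,.105,.11): print(dx,z,(proj(S,(.5494+dx,-.015,z))-[230,100])*6)
E
```

```text
6.68 [ 0.5494 -0.015   0.0896] psi 1.75 zax [ 0.044 -0.026 -0.999] F [-0.7  0.6  0.1] op 0.412
0.022 0.09 [287.75759117 424.73054994]
0.022 0.1 [288.06277138 410.72076809]
0.022 0.105 [288.21680257 403.64972171]
0.022 0.11 [288.37180662 396.53401457]
-0.022 0.09 [357.95027597 467.65203408]
-0.022 0.1 [358.70807706 453.68932046]
-0.022 0.105 [359.0906141  446.64096022]
-0.022 0.11 [359.47560658 439.54735759]
```

Request:
send_rows:
  motion:
    - [[0,0,0],0]
    - [[0,0,0],0]
    - [[0,0,0],0]
    - [[0,0,0],0]
    - [[0,0,0],0]
  gripper: 1

```text
time_s: 7.1
position: [0.55, -0.015, 0.0898]
tcp_rot: [[0.999, 0.029, 0.045], [0.03, -0.999, -0.026], [0.044, 0.027, -0.999]]
force: [0.7, 0.6, 0.2]
opening: 0.285
```

```bash
cd .;python3 - <<'E'
from p import *
s=st();S=capture("side");crop(S,250,120,330,190,9,"s9.png")
E
```

```text
7.1 [ 0.55   -0.015   0.0898] psi 1.74 zax [ 0.045 -0.026 -0.999] F [0.7 0.6 0.2] op 0.285
```

Request:
send_rows:
  motion:
    - [[0,0,0],0]
    - [[0,0,0],0]
    - [[0,0,0],0]
    - [[0,0,0],0]
    - [[0,0,0],0]

```text
time_s: 7.57
position: [0.55, -0.015, 0.0897]
tcp_rot: [[0.999, 0.029, 0.045], [0.03, -0.999, -0.026], [0.044, 0.027, -0.999]]
force: [0.5, 0.2, -1.4]
opening: 0.287
```

Request:
send_rows:
  motion:
    - [[0,0,-3],0]
    - [[0,0,-5],0]
    - [[0,0,-8],0]
    - [[0,0,-8],0]
    - [[0,0,-8],0]

```text
time_s: 7.98
position: [0.543, -0.0131, 0.1198]
tcp_rot: [[0.999, 0.029, 0.032], [0.03, -0.999, -0.023], [0.031, 0.024, -0.999]]
force: [1.0, 0.2, -5.0]
opening: 0.285
```

```bash
cd .;python3 - <<'E'
from p import *
s=st();S=capture("side");crop(S,240,90,340,190,7,"s10.png")
E
```

```text
7.98 [ 0.543  -0.0131  0.1198] psi 1.73 zax [ 0.032 -0.023 -0.999] F [ 1.   0.2 -5. ] op 0.285
```

```bash
cd .;python3 - <<'E'
from p import *
S=capture("side");T=capture("top");s=st()
b=proj(S,(.55,-.015,.09))
for d in((0,-.013,0),(0,0,.016),(.013,0,0)): print(d,proj(S,np.array((.55,-.015,.09))+d)-b)
p=s["position"];R=s["tcp_rot"]
im=cv2.resize(T["image"],None,fx=6,fy=6,interpolation=cv2.INTER_CUBIC)
cv2.imwrite("pics/t10.png",im[840:1440,1200:2000]);print(p)
E
```

```text
8.13 [ 0.5444 -0.0133  0.1204] psi 1.74 zax [ 0.035 -0.024 -0.999] F [-0.6 -0.4 -5.1] op 0.288
(0, -0.013, 0) [ 2.78955966 -2.48489975]
(0, 0, 0.016) [ 0.13965949 -3.74438666]
(0.013, 0, 0) [-3.43853519 -2.1025985 ]
[ 0.54440157 -0.01334282  0.12037341]
```

```bash
cd .;python3 p.py .487 .418 .2 1.4 37
```

```text
8.13 [ 0.5444 -0.0133  0.1204] psi 1.74 zax [ 0.035 -0.024 -0.999] F [-0.6 -0.4 -5.1] op 0.288
n 15 dist 442.4 turn 0.34
[[-2.8,-28.7,-6.1],0],[[-2.8,-28.7,-6.1],0],[[-2.8,-28.7,-6.1],0],[[-2.8,-28.7,-6.1],0],[[-2.8,-28.7,-6.1],0],
[[-2.8,-28.7,-6.1],0],[[-2.8,-28.7,-6.1],0],[[-2.8,-28.7,-6.1],0],[[-2.9,-28.7,-6.1],0],[[-2.9,-28.7,-6.1],0],
[[-2.9,-28.7,-6.1],0],[[-2.9,-28.7,-6.1],0],[[-2.9,-28.7,-6.1],0],[[-2.9,-28.7,-6.1],0],[[-2.9,-28.7,-6.1],0],
```

Request:
send_rows:
  motion:
    - [[0,-5,-15],0]
    - [[-1,-15,-15],0]
    - [[-2,-25,-15],0]
    - [[-3,-29,-10],0]
    - [[-3,-29,-8],0]

```text
time_s: 8.55
position: [0.5298, 0.0878, 0.1803]
tcp_rot: [[0.999, 0.02, 0.031], [0.02, -0.999, -0.026], [0.031, 0.027, -0.999]]
force: [1.3, 0.8, -4.8]
opening: 0.285
```

Request:
send_rows:
  motion:
    - [[-3,-29,-4],0]
    - [[-3,-29,-4],0]
    - [[-3,-29,-4],0]
    - [[-3,-29,-4],0]
    - [[-3,-29,-4],0]

```text
time_s: 8.97
position: [0.5092, 0.2389, 0.1974]
tcp_rot: [[0.999, 0.017, 0.032], [0.018, -0.999, -0.026], [0.032, 0.027, -0.999]]
force: [0.1, 0.3, -4.7]
opening: 0.288
```

```bash
cd .;python3 p.py .487 .418 .2 1.4 37
```

```text
8.97 [0.5092 0.2389 0.1974] psi 1.03 zax [ 0.032 -0.026 -0.999] F [ 0.1  0.3 -4.7] op 0.288
n 5 dist 180.5 turn -0.37
[[-3.8,-35.9,-1.6],-0.001],[[-3.7,-35.9,-1.6],-0.001],[[-3.7,-35.9,-1.6],-0.001],[[-3.6,-35.9,-1.6],-0.001],[[-3.6,-35.9,-1.6],-0.001],
```

Request:
send_rows:
  motion:
    - [[-4,-36,0],0]
    - [[-4,-36,0],0]
    - [[-4,-36,0],0]
    - [[-4,-36,0],0]
    - [[-4,-36,0],0]

```text
time_s: 9.38
position: [0.4828, 0.4248, 0.1908]
tcp_rot: [[0.999, 0.015, 0.031], [0.016, -0.999, -0.029], [0.03, 0.029, -0.999]]
force: [0.5, -0.2, -5.4]
opening: 0.293
```

```bash
cd .;python3 p.py .487 .418 .09 1.4 37;python3 - <<'E'
from p import *
T=capture("top");S=capture("side");crop(S,120,180,280,350,4,"s11.png");crop(T,60,150,220,280,5,"t11.png");st()
E
```

```text
9.38 [0.4828 0.4248 0.1908] psi 0.91 zax [ 0.031 -0.029 -0.999] F [ 0.5 -0.2 -5.4] op 0.293
n 5 dist 101.1 turn -0.49
[[0.2,0.8,20.2],-0.002],[[0.2,0.8,20.2],-0.002],[[0.2,0.8,20.2],-0.002],[[0.2,0.8,20.2],-0.002],[[0.2,0.8,20.2],-0.002],
9.48 [0.482  0.4298 0.1906] psi 1.21 zax [ 0.032 -0.023 -0.999] F [ 0.6 -1.  -4.9] op 0.29
```

```bash
cd .;python3 - <<'E'
from p import *
T=capture("top");S=capture("side");s=st()
for z in(.17,.19,.21): print(z,onz(T,(138.6,206),z),onz(S,(171,286),z))
E
```

```text
9.58 [0.4826 0.4241 0.1904] psi 1.08 zax [ 0.03  -0.03  -0.999] F [ 0.4 -1.7 -5.7] op 0.291
0.17 [0.48598994 0.39820597 0.17      ] [0.48389829 0.45572293 0.17      ]
0.19 [0.48452547 0.3933013  0.19      ] [0.47320065 0.4601942  0.19      ]
0.21 [0.483061   0.38839663 0.21      ] [0.462503   0.46466547 0.21      ]
```

Request:
send_rows:
  motion:
    - [[0,0,16],0]
    - [[0,0,16],0]
    - [[0,0,16],0]
    - [[0,0,16],0]
    - [[0,0,16],0]

```text
time_s: 10.0
position: [0.4883, 0.4174, 0.1115]
tcp_rot: [[0.999, 0.014, 0.036], [0.015, -0.999, -0.029], [0.036, 0.029, -0.999]]
force: [0.4, -0.1, -5.3]
opening: 0.292
```

```bash
cd .;python3 - <<'E'
from p import *
T=capture("top");S=capture("side");crop(S,120,180,280,350,4,"s12.png");crop(T,60,150,220,280,5,"t12.png");st()
E
```

```text
10.1 [0.4859 0.4155 0.1088] psi 0.84 zax [ 0.029 -0.033 -0.999] F [-1.   0.1 -4.4] op 0.287
```

Request:
send_rows:
  motion:
    - [[0,0,15],0]
    - [[0,0,15],0]
    - [[0,0,15],0]
    - [[0,0,10],0]
    - [[0,0,10],0]

```text
time_s: 10.52
position: [0.4938, 0.4116, 0.0484]
tcp_rot: [[0.999, 0.008, 0.038], [0.009, -1.0, -0.029], [0.037, 0.029, -0.999]]
force: [0.4, 0.2, -4.0]
opening: 0.286
```

Request:
send_rows:
  motion:
    - [[0,0,4],0]
    - [[0,0,4],0]
    - [[0,0,3],0]
    - [[0,0,0],0]
    - [[0,0,0],0]

```text
time_s: 10.93
position: [0.4952, 0.4104, 0.0368]
tcp_rot: [[0.999, 0.006, 0.038], [0.007, -1.0, -0.029], [0.037, 0.03, -0.999]]
force: [-0.7, 1.0, -4.9]
opening: 0.284
```

```bash
cd .;python3 - <<'E'
from p import *
T=capture("top");S=capture("side");crop(S,120,180,280,350,4,"s12.png");crop(T,60,150,220,280,5,"t12.png");st()
E
```

```text
11.03 [0.4952 0.4105 0.037 ] psi 0.43 zax [ 0.038 -0.029 -0.999] F [-0.5 -0.2 -4.5] op 0.285
```

Request:
send_rows:
  motion:
    - [[0,0,3],0]
    - [[0,0,3],0]
    - [[0,0,3],0]
    - [[0,0,2],0]
    - [[0,0,2],0]

```text
time_s: 11.45
position: [0.4967, 0.4112, 0.0247]
tcp_rot: [[0.999, 0.007, 0.041], [0.008, -1.0, -0.027], [0.041, 0.027, -0.999]]
force: [-0.4, 0.3, -3.8]
opening: 0.287
```

Request:
send_rows:
  motion:
    - [[0,0,2],0]
    - [[0,0,1],0]
    - [[0,0,1],0]
    - [[0,0,0],0]
    - [[0,0,0],0]

```text
time_s: 11.87
position: [0.497, 0.4131, 0.0239]
tcp_rot: [[0.999, 0.007, 0.043], [0.008, -1.0, -0.024], [0.042, 0.025, -0.999]]
force: [-1.3, -0.3, -0.3]
opening: 0.29
```

Request:
send_rows:
  motion:
    - [[0,0,0],0]
    - [[0,0,0],0]
    - [[0,0,0],0]
    - [[0,0,0],0]
    - [[0,0,0],0]
  gripper: 0.4

```text
time_s: 12.28
position: [0.5004, 0.4141, 0.0248]
tcp_rot: [[0.999, 0.006, 0.049], [0.008, -1.0, -0.021], [0.049, 0.022, -0.999]]
force: [-0.1, 0.4, 0.3]
opening: 0.557
```

Request:
send_rows:
  motion:
    - [[0,0,-10],0]
    - [[0,0,-20],0]
    - [[0,0,-25],0]
    - [[0,0,-25],0]
    - [[0,0,-25],0]

```text
time_s: 12.7
position: [0.4917, 0.4135, 0.1286]
tcp_rot: [[0.999, 0.006, 0.037], [0.007, -1.0, -0.029], [0.037, 0.029, -0.999]]
force: [0.3, 0.3, -0.3]
opening: 0.596
```

```bash
cd .;python3 - <<'E'
from p import *
T=capture("top");S=capture("side");crop(S,120,180,280,350,4,"s13.png");crop(T,60,150,220,280,5,"t13.png");st()
E
```

```text
12.8 [0.4953 0.416  0.1331] psi 0.4 zax [ 0.047 -0.022 -0.999] F [0.4 0.  0.9] op 0.598
```

```bash
cd .;python3 - <<'E'
from p import *
T=capture("top");S=capture("side");
crop(S,165,280,215,330,12,"a.png");crop(T,130,190,160,225,15,"b.png");st()
print(onz(T,(141.6,205.3),.067),onz(S,(185.2,295.2),.067),tri(S,(185.2,295.2),T,(141.6,205.3)))
E
```

```text
12.9 [0.4926 0.4141 0.1286] psi 0.4 zax [ 0.04  -0.027 -0.999] F [-0.3 -0.2 -0.2] op 0.6
[0.49593004 0.41432595 0.067     ] [0.49452124 0.42640715 0.067     ] (array([0.49969777, 0.42060164, 0.05054388]), np.float64(0.006751553465747409))
```

```bash
cd .;python3 - <<'E'
from p import *
T=capture("top");S=capture("side");
a=(186.4,295);b=(139.6,205.7)
print(onz(T,b,.067),onz(S,a,.067),tri(S,a,T,b)); st()
E
```

```text
[0.49453799 0.42042995 0.067     ] [0.49271741 0.42417296 0.067     ] (array([0.49540953, 0.42236059, 0.06053573]), np.float64(0.0010414386125687976))
13.0 [0.4912 0.4132 0.1264] psi 0.4 zax [ 0.036 -0.029 -0.999] F [-0.4  0.2 -0.1] op 0.6
```

```bash
cd .;python3 p.py .39 .2 .06 1.4 40
```

```text
13.0 [0.4912 0.4132 0.1264] psi 0.4 zax [ 0.036 -0.029 -0.999] F [-0.4  0.2 -0.1] op 0.6
n 10 dist 245.2 turn -1.0
[[-10.5,21.1,6.9],-0.002],[[-10.5,21,6.9],-0.002],[[-10.6,21,6.9],-0.002],[[-10.6,21,6.9],-0.002],[[-10.7,21,6.9],-0.002],
[[-10.7,21,6.9],-0.002],[[-10.7,20.9,6.9],-0.002],[[-10.8,20.9,6.9],-0.002],[[-10.8,20.9,6.9],-0.002],[[-10.8,20.9,6.9],-0.002],
```

Request:
send_rows:
  motion:
    - [[-10,21,0],0]
    - [[-10,21,0],0]
    - [[-11,21,0],0]
    - [[-11,21,0],0]
    - [[-11,21,0],0]
  gripper: 1

```text
time_s: 13.42
position: [0.4359, 0.3062, 0.1202]
tcp_rot: [[1.0, 0.01, 0.029], [0.011, -0.999, -0.032], [0.028, 0.032, -0.999]]
force: [0.7, -0.3, -0.8]
opening: 0.313
```

Request:
send_rows:
  motion:
    - [[-11,21,13],0]
    - [[-11,21,14],0]
    - [[-11,21,14],0]
    - [[-11,21,14],0]
    - [[-11,21,14],0]

```text
time_s: 13.83
position: [0.3786, 0.1933, 0.0491]
tcp_rot: [[1.0, 0.012, 0.025], [0.013, -0.999, -0.033], [0.025, 0.033, -0.999]]
force: [0.3, -1.3, -0.9]
opening: 0.013
```

```bash
cd .;python3 - <<'E'
from p import *
T=capture("top");S=capture("side");s=st();crop(S,200,180,360,310,5,"a.png");crop(T,160,180,300,310,6,"b.png")
print((proj(S,s["position"])-[200,180])*5,(proj(T,s["position"])-[160,180])*6)
E
```

```text
13.93 [0.3737 0.1911 0.0476] psi 0.56 zax [ 0.014 -0.036 -0.999] F [-0.9 -0.9 -0.4] op 0.005
[429.55777921 414.19469031] [317.38479847 399.94930678]
```

Request:
send_rows:
  motion:
    - [[2,-18,0],0]
    - [[2,-18,0],0]
    - [[2,-18,0],0]
    - [[2,-18,0],0]
    - [[2,-18,0],0]

```text
time_s: 14.35
position: [0.3808, 0.2808, 0.0405]
tcp_rot: [[1.0, -0.001, 0.002], [-0.001, -0.999, -0.04], [0.002, 0.04, -0.999]]
force: [-0.3, -0.1, 0.0]
opening: 0.003
```

Request:
send_rows:
  motion:
    - [[0,0,5],0]
    - [[0,0,5],0]
    - [[0,0,5],0]
    - [[0,0,5],0]
    - [[0,0,5],0]

```text
time_s: 14.77
position: [0.3823, 0.2832, 0.0127]
tcp_rot: [[1.0, 0.004, 0.004], [0.004, -0.999, -0.039], [0.004, 0.039, -0.999]]
force: [0.0, -0.0, 0.4]
opening: 0.006
```

```bash
cd .;python3 - <<'E'
from p import *
T=capture("top");S=capture("side");s=st();crop(S,180,200,340,330,5,"a.png")
print((proj(S,s["position"])-[180,200])*5,(proj(T,s["position"])-[160,180])*6)
E
```

```text
14.87 [0.3817 0.2828 0.0124] psi 0.2 zax [ 0.002 -0.039 -0.999] F [-0.3 -0.2  0.2] op 0.005
[402.11971459 460.53712337] [150.85443708 380.28624755]
```

Request:
send_rows:
  motion:
    - [[0,0,3],0]
    - [[0,0,3],0]
    - [[0,0,3],0]
    - [[0,0,2],0]
    - [[0,0,2],0]

```text
time_s: 15.28
position: [0.382, 0.2808, -0.0014]
tcp_rot: [[1.0, 0.001, 0.002], [0.001, -0.999, -0.039], [0.002, 0.039, -0.999]]
force: [0.7, 0.2, -0.0]
opening: 0.002
```

Request:
send_rows:
  motion:
    - [[0,0,3],0]
    - [[0,0,3],0]
    - [[0,0,2],0]
    - [[0,0,2],0]
    - [[0,0,2],0]

```text
time_s: 15.7
position: [0.3824, 0.2805, -0.0145]
tcp_rot: [[1.0, 0.001, 0.003], [0.001, -0.999, -0.039], [0.003, 0.039, -0.999]]
force: [-0.4, -0.1, 0.2]
opening: 0.004
```

Request:
send_rows:
  motion:
    - [[0,0,2],0]
    - [[0,0,2],0]
    - [[0,0,2],0]
    - [[0,0,1],0]
    - [[0,0,1],0]

```text
time_s: 16.12
position: [0.3823, 0.2802, -0.0236]
tcp_rot: [[1.0, 0.001, 0.003], [0.001, -0.999, -0.039], [0.003, 0.039, -0.999]]
force: [0.3, 0.6, 0.5]
opening: 0.005
```

```bash
cd .;python3 - <<'E'
from p import *
T=capture("top");S=capture("side");s=st();crop(S,180,200,340,330,5,"a.png");crop(T,120,180,260,310,6,"b.png")
print((proj(S,s["position"])-[180,200])*5,s["joint_positions"],s["force"])
E
```

```text
16.22 [ 0.3823  0.2802 -0.0236] psi 0.07 zax [ 0.003 -0.039 -0.999] F [-0.  -0.8  0.4] op 0.003
[405.77822314 488.10274474] [ 24.22645911  41.68386291 111.17325831  -4.4914545   28.00729487
  28.14069463] [-0.04507111 -0.84679878  0.36439892]
```

Request:
send_rows:
  motion:
    - [[0,0,-15],0]
    - [[0,0,-15],0]
    - [[0,0,-10],0.05]
    - [[0,0,0],0.12]
    - [[0,0,0],0.12]

```text
time_s: 16.63
position: [0.3815, 0.2815, 0.0178]
tcp_rot: [[0.956, -0.295, 0.001], [-0.294, -0.955, -0.04], [0.013, 0.038, -0.999]]
force: [-0.0, -0.3, 0.5]
opening: 0.007
```

Request:
send_rows:
  motion:
    - [[0,0,0],0.12]
    - [[0,0,0],0.12]
    - [[0,0,0],0.12]
    - [[0,0,0],0.12]
    - [[0,0,0],0.12]

```text
time_s: 17.05
position: [0.3821, 0.2819, 0.0193]
tcp_rot: [[0.602, -0.798, 0.004], [-0.797, -0.602, -0.039], [0.033, 0.02, -0.999]]
force: [0.3, -0.8, -0.4]
opening: 0.007
```

Request:
send_rows:
  motion:
    - [[0,0,0],0.12]
    - [[0,0,0],0.12]
    - [[0,0,0],0.12]
    - [[0,0,0],0.12]
    - [[0,0,0],0.1]

```text
time_s: 17.47
position: [0.3821, 0.2819, 0.02]
tcp_rot: [[0.041, -0.999, 0.004], [-0.998, -0.041, -0.038], [0.038, -0.003, -0.999]]
force: [0.4, 0.0, -1.4]
opening: 0.008
```

```bash
cd .;python3 - <<'E'
from p import *
T=capture("top");S=capture("side");s=st();crop(S,180,200,340,330,5,"a.png");crop(T,120,180,260,310,6,"b.png")
R=s["tcp_rot"];print(R)
for o in((0,0,0),(.015,0,0),(-.015,0,0)):print((proj(S,s["position"]+R@o)-[180,200])*5)
E
```

```text
17.57 [0.3821 0.2819 0.02  ] psi -87.32 zax [ 0.004 -0.038 -0.999] F [0.5 0.7 0.3] op 0.003
[[ 0.04677696 -0.99889528  0.00448641]
 [-0.99816845 -0.04691447 -0.03819398]
 [ 0.03836227 -0.00269159 -0.99926027]]
[402.4151289  451.97346102]
[420.6732351  430.17365639]
[383.90999099 474.06821644]
```

Request:
send_rows:
  motion:
    - [[0,0,10],0]
    - [[0,0,10],0]
    - [[0,0,8],0]
    - [[0,0,8],0]
    - [[0,0,6],0]

```text
time_s: 17.98
position: [0.3835, 0.2808, -0.0242]
tcp_rot: [[0.057, -0.998, 0.008], [-0.998, -0.058, -0.036], [0.037, -0.006, -0.999]]
force: [0.7, -0.7, -0.7]
opening: 0.003
```

Request:
send_rows:
  motion:
    - [[0,0,3],0]
    - [[0,0,2],0]
    - [[0,0,2],0]
    - [[0,0,2],0]
    - [[0,0,1],0]

```text
time_s: 18.4
position: [0.3829, 0.2803, -0.0304]
tcp_rot: [[0.06, -0.998, 0.009], [-0.998, -0.06, -0.037], [0.037, -0.006, -0.999]]
force: [-0.1, -0.7, 0.9]
opening: 0.007
```

Request:
send_rows:
  motion:
    - [[0,0,2],0]
    - [[0,0,2],0]
    - [[0,0,1],0]
    - [[0,0,1],0]
    - [[0,0,1],0]

```text
time_s: 18.82
position: [0.3831, 0.2804, -0.0306]
tcp_rot: [[0.062, -0.998, 0.014], [-0.997, -0.062, -0.035], [0.036, -0.011, -0.999]]
force: [-2.0, -0.1, 12.8]
opening: 0.003
```

```bash
cd .;python3 - <<'E'
from p import *
S=capture("side");s=st();crop(S,180,200,340,330,5,"a.png");print(s["tau"],s["joint_positions"])
E
```

```text
18.87 [ 0.3831  0.2804 -0.0306] psi -86.46 zax [ 0.014 -0.035 -0.999] F [-1.9  0.2 10. ] op 0.01
[-2.46468466e-01 -3.43726623e+01 -4.15089279e+00 -6.95719197e-02
 -5.22946101e-01  3.78643177e-03] [ 24.24158999  42.46506311 111.67971048  -4.91804432  26.04886748
 115.11551557]
```

Request:
send_rows:
  motion:
    - [[0,0,-15],0]
    - [[0,0,-25],0]
    - [[0,0,-30],-0.12]
    - [[0,0,-30],-0.12]
    - [[0,0,-30],-0.12]

```text
time_s: 19.28
position: [0.3773, 0.2828, 0.098]
tcp_rot: [[0.422, -0.907, -0.0], [-0.906, -0.422, -0.041], [0.037, 0.018, -0.999]]
force: [0.1, 0.3, 0.4]
opening: 0.005
```

Request:
send_rows:
  motion:
    - [[0,0,0],-0.12]
    - [[0,0,0],-0.12]
    - [[0,0,0],-0.12]
    - [[0,0,0],-0.12]
    - [[0,0,0],-0.12]

```text
time_s: 19.7
position: [0.3824, 0.2857, 0.1059]
tcp_rot: [[0.872, -0.489, 0.017], [-0.488, -0.872, -0.033], [0.031, 0.021, -0.999]]
force: [0.7, 0.5, 0.5]
opening: 0.002
```

```bash
cd .;python3 p.py .5 .17 .10 1.4 40
```

```text
19.7 [0.3824 0.2857 0.1059] psi -29.22 zax [ 0.017 -0.033 -0.999] F [0.7 0.5 0.5] op 0.002
n 5 dist 165.1 turn -30.62
[[31.8,8.7,2.3],-0.107],[[30.7,12,2.3],-0.107],[[29.2,15.2,2.3],-0.107],[[27.4,18.2,2.3],-0.107],[[25.3,21.1,2.3],-0.107],
```

Request:
send_rows:
  motion:
    - [[32,9,1],-0.107]
    - [[31,12,1],-0.107]
    - [[29,15,1],-0.107]
    - [[27,18,1],-0.107]
    - [[25,21,1],-0.107]

```text
time_s: 20.12
position: [0.498, 0.1725, 0.1055]
tcp_rot: [[0.998, 0.067, 0.012], [0.068, -0.997, -0.033], [0.009, 0.034, -0.999]]
force: [-0.4, 0.6, 0.2]
opening: 0.006
```

Request:
send_rows:
  motion:
    - [[0,0,6],0]
    - [[0,0,6],0]
    - [[0,0,6],0]
    - [[0,0,5],0]
    - [[0,0,5],0]

```text
time_s: 20.53
position: [0.5046, 0.1676, 0.0758]
tcp_rot: [[0.998, 0.062, 0.018], [0.063, -0.997, -0.033], [0.016, 0.034, -0.999]]
force: [0.4, -0.3, 0.5]
opening: 0.004
```

```bash
cd .;python3 - <<'E'
from p import *
S=capture("side");T=capture("top");s=st();crop(S,200,150,330,260,6,"a.png");print((proj(S,s["position"])-[200,150])*6)
R=s["tcp_rot"];p=s["position"]+[0,0,.03]
print((proj(S,p)-[200,150])*6)
E
```

```text
20.63 [0.5036 0.1676 0.0753] psi 3.64 zax [ 0.016 -0.034 -0.999] F [ 0.2  0.6 -0.5] op 0.005
[324.36697811 445.52588068]
[322.38435224 405.53826867]
```

Request:
send_rows:
  motion:
    - [[0,0,6],0]
    - [[0,0,5],0]
    - [[0,0,5],0]
    - [[0,0,4],0]
    - [[0,0,3],0]

```text
time_s: 21.05
position: [0.5029, 0.169, 0.0508]
tcp_rot: [[0.998, 0.067, 0.017], [0.067, -0.997, -0.033], [0.015, 0.034, -0.999]]
force: [0.1, -1.2, 0.0]
opening: 0.006
```

Request:
send_rows:
  motion:
    - [[0,0,2],0]
    - [[0,0,2],0]
    - [[0,0,2],0]
    - [[0,0,2],0]
    - [[0,0,1],0]

```text
time_s: 21.47
position: [0.5028, 0.1688, 0.0435]
tcp_rot: [[0.998, 0.066, 0.017], [0.067, -0.997, -0.033], [0.014, 0.034, -0.999]]
force: [-2.4, 0.0, 7.2]
opening: 0.006
```

```bash
sed -i 's/p=np.array(s\["position"\]); a=psi(s); R=np.array(s\["tcp_rot"\])/R=np.array(s["tcp_rot"]); p=np.array(s["position"])-.03*R[:,2]; a=psi(s)/; s/np.round(s\["position"\],4),"psi"/"TRUE",np.round(s["position"]-.03*R[:,2],4),"psi"/' p.py; python3 p.py .4555 .0565 .17 1.4 40
```

```text
21.47 TRUE [0.5023 0.1698 0.0735] psi 3.84 zax [ 0.017 -0.033 -0.999] F [-2.4  0.   7.2] op 0.006
n 5 dist 156.1 turn 2.44
[[-10.6,22.6,-18.7],0.009],[[-10.4,22.7,-18.7],0.009],[[-10.2,22.8,-18.7],0.009],[[-10,22.9,-18.7],0.009],[[-9.8,23,-18.7],0.009],
```

Request:
send_rows:
  motion:
    - [[0,0,-25],0.009]
    - [[-10,23,-25],0.009]
    - [[-12,29,-20],0.009]
    - [[-13,30,-15],0.009]
    - [[-13,30,-8],0.009]
  gripper: 0.5

```text
time_s: 21.88
position: [0.4601, 0.0588, 0.1418]
tcp_rot: [[0.999, 0.028, 0.02], [0.029, -0.999, -0.033], [0.019, 0.034, -0.999]]
force: [0.8, 0.2, 0.1]
opening: 0.298
```

```bash
python3 p.py .4555 .0565 .12 1.4 40
```

```text
21.88 TRUE [0.4595 0.0598 0.1718] psi 1.66 zax [ 0.02  -0.033 -0.999] F [0.8 0.2 0.1] op 0.298
n 5 dist 52.0 turn 0.26
[[-1,0.3,10.3],0.001],[[-1,0.3,10.3],0.001],[[-1,0.3,10.3],0.001],[[-1,0.3,10.3],0.001],[[-1,0.3,10.3],0.001],
```

Request:
send_rows:
  motion:
    - [[-1,0,6],0]
    - [[-1,0,8],0]
    - [[-1,0,8],0]
    - [[-1,0,8],0]
    - [[-1,0,0],0]

```text
time_s: 22.3
position: [0.4564, 0.0536, 0.1123]
tcp_rot: [[0.999, 0.02, 0.027], [0.021, -0.999, -0.035], [0.026, 0.035, -0.999]]
force: [0.2, 0.1, 0.4]
opening: 0.496
```

```bash
python3 p.py .4555 .0565 .097 1.4 40;python3 - <<'E'
from p import *
S=capture("side");T=capture("top");s=st();crop(S,230,140,350,240,6,"a.png")
E
```

```text
22.3 TRUE [0.4556 0.0547 0.1423] psi 1.2 zax [ 0.027 -0.035 -0.999] F [0.2 0.1 0.4] op 0.496
n 5 dist 45.3 turn -0.2
[[-0.3,-0.7,9],-0.001],[[-0.3,-0.7,9],-0.001],[[-0.3,-0.7,9],-0.001],[[-0.3,-0.7,9],-0.001],[[-0.2,-0.7,9],-0.001],
22.4 TRUE [0.456  0.0548 0.1431] psi 1.24 zax [ 0.028 -0.035 -0.999] F [-0.7  0.8  0.1] op 0.499
```

Request:
send_rows:
  motion:
    - [[0,-1,10],0]
    - [[0,-1,10],0]
    - [[0,0,10],0]
    - [[0,0,9],0]
    - [[0,0,6],0]

```text
time_s: 22.82
position: [0.4619, 0.0572, 0.0674]
tcp_rot: [[0.999, 0.025, 0.034], [0.027, -0.999, -0.035], [0.033, 0.036, -0.999]]
force: [0.4, -0.1, -0.4]
opening: 0.5
```

```bash
python3 p.py .4555 .0565 .097 1.4 40;python3 - <<'E'
from p import *
S=capture("side");T=capture("top");s=st();crop(S,230,140,350,240,6,"a.png")
E
```

```text
22.82 TRUE [0.4609 0.0582 0.0974] psi 1.53 zax [ 0.034 -0.035 -0.999] F [ 0.4 -0.1 -0.4] op 0.5
n 5 dist 5.7 turn 0.13
[[-1.1,0.3,0.1],0],[[-1.1,0.3,0.1],0],[[-1.1,0.3,0.1],0],[[-1.1,0.3,0.1],0],[[-1.1,0.3,0.1],0],
22.92 TRUE [0.4604 0.0581 0.0972] psi 1.52 zax [ 0.033 -0.035 -0.999] F [-0.3 -0.3  0.4] op 0.498
```

Request:
send_rows:
  motion:
    - [[-2,0,0],0]
    - [[-2,0,0],0]
    - [[-1,0,0],0]
    - [[0,0,0],0]
    - [[0,0,0],0]
  gripper: 0.75

```text
time_s: 23.33
position: [0.457, 0.0575, 0.0685]
tcp_rot: [[0.999, 0.026, 0.035], [0.028, -0.999, -0.035], [0.034, 0.036, -0.999]]
force: [-0.6, 0.3, -0.0]
opening: 0.272
```

Request:
send_rows:
  motion:
    - [[0,0,0],0]
    - [[0,0,0],0]
    - [[0,0,0],0]
    - [[0,0,0],0]
    - [[0,0,0],0]
  gripper: 0.95

```text
time_s: 23.75
position: [0.4583, 0.0574, 0.0693]
tcp_rot: [[0.999, 0.026, 0.039], [0.027, -0.999, -0.035], [0.038, 0.036, -0.999]]
force: [1.1, -0.6, 0.1]
opening: 0.127
```

```bash
python3 p.py .4555 .0565 .097 1.4 40
```

```text
23.75 TRUE [0.4571 0.0585 0.0993] psi 1.56 zax [ 0.039 -0.035 -0.999] F [ 1.1 -0.6  0.1] op 0.127
n 5 dist 3.4 turn 0.16
[[-0.4,0.4,0.5],0.001],[[-0.3,0.4,0.5],0.001],[[-0.3,0.4,0.5],0.001],[[-0.3,0.4,0.5],0.001],[[-0.3,0.4,0.5],0.001],
```

```bash
cat > lid.py <<'E'
import sys
from p import *
yaw=np.radians(1.4); ex=np.array([np.cos(yaw),np.sin(yaw),0])
def hp(s): return s["position"]-.049*s["tcp_rot"][:,2]
def H():
    return np.array(eval(open("hinge.txt").read()))
def pos(th): return ex*(-.170*np.cos(th)+.05*np.sin(th))+np.array([0,0,.170*np.sin(th)+.05*np.cos(th)])
def theta(h):
    d=h-H(); r=d@ex; return np.arctan2(d[2],-r)-np.arctan2(.05,.17), np.hypot(r,d[2])
if __name__=="__main__":
    s=st(); h=hp(s); print("h",h.round(4))
    if sys.argv[1]=="set":
        H0=h-pos(0); open("hinge.txt","w").write(str(list(map(float,H0)))); print(H0)
    th,r=theta(h); print("theta",round(th,3),"r",round(r,4)); R=s["tcp_rot"]
    dth=float(sys.argv[2]); prev=h
    for i in range(1,6):
        tgt=H()+pos(th+dth*i); d=R.T@(tgt-prev)*1000; prev=tgt; print("[[%g,%g,%g],0],"%tuple(d.round(1)),end="")
E
python3 lid.py set 0.06
```

```text
23.75 TRUE [0.4571 0.0585 0.0993] psi 1.56 zax [ 0.039 -0.035 -0.999] F [ 1.1 -0.6  0.1] op 0.127
h [0.4564 0.0591 0.1182]
[0.62633084 0.0632873  0.06823099]
theta 0.0 r 0.1772
[[3.7,0.4,-10],0],[[4.3,0.4,-9.7],0],[[4.8,0.4,-9.5],0],[[5.4,0.3,-9.1],0],[[5.9,0.3,-8.8],0],
```

Request:
send_rows:
  motion:
    - [[4,0,-10],0]
    - [[4,0,-10],0]
    - [[5,0,-10],0]
    - [[5,0,-9],0]
    - [[6,0,-9],0]

```text
time_s: 24.17
position: [0.4784, 0.058, 0.1159]
tcp_rot: [[0.999, 0.028, 0.03], [0.029, -0.999, -0.037], [0.028, 0.038, -0.999]]
force: [0.4, -1.6, -5.1]
opening: 0.121
```

```bash
python3 lid.py x 0.07
```

```text
24.17 TRUE [0.4775 0.0591 0.1459] psi 1.65 zax [ 0.03  -0.037 -0.999] F [ 0.4 -1.6 -5.1] op 0.121
h [0.4769 0.0598 0.1649]
theta 0.288 r 0.178
[[8,0.6,-9.5],0],[[8.1,0.4,-9.4],0],[[8.7,0.4,-8.8],0],[[9.3,0.4,-8.2],0],[[9.8,0.3,-7.5],0],
```

Lid following. Continue.

Request:
send_rows:
  motion:
    - [[8,0,-9],0]
    - [[8,0,-9],0]
    - [[9,0,-9],0]
    - [[9,0,-8],0]
    - [[10,0,-8],0]

```text
time_s: 24.58
position: [0.5114, 0.0589, 0.1569]
tcp_rot: [[1.0, 0.03, 0.004], [0.03, -0.999, -0.041], [0.002, 0.041, -0.999]]
force: [-1.1, -2.2, -4.6]
opening: 0.127
```

```bash
python3 lid.py x 0.07
```

```text
24.58 TRUE [0.5113 0.0602 0.1869] psi 1.73 zax [ 0.004 -0.041 -0.999] F [-1.1 -2.2 -4.6] op 0.127
h [0.5112 0.0609 0.2059]
theta 0.588 r 0.1794
[[11.2,0.8,-5.8],0],[[10.3,0.3,-6.9],0],[[10.8,0.3,-6.1],0],[[11.2,0.3,-5.4],0],[[11.5,0.3,-4.6],0],
```

Request:
send_rows:
  motion:
    - [[11,1,-6],0]
    - [[10,0,-7],0]
    - [[11,0,-6],0]
    - [[11,0,-5],0]
    - [[12,0,-4],0]

```text
time_s: 25.0
position: [0.5457, 0.0599, 0.1817]
tcp_rot: [[0.998, 0.033, -0.048], [0.031, -0.999, -0.043], [-0.049, 0.042, -0.998]]
force: [-9.6, -0.9, 12.2]
opening: 0.126
```

```bash
python3 lid.py x 0.07
```

```text
25.0 TRUE [0.5471 0.0612 0.2116] psi 1.75 zax [-0.048 -0.043 -0.998] F [-9.6 -0.9 12.2] op 0.126
h [0.548  0.0621 0.2306]
theta 0.835 r 0.1802
[[12.5,0.9,-2.9],0],[[11.5,0.3,-4.7],0],[[11.8,0.2,-3.9],0],[[12,0.2,-3.1],0],[[12.2,0.2,-2.3],0],
```

Request:
send_rows:
  motion:
    - [[10,0,-7],0]
    - [[10,0,-6],0]
    - [[11,0,-4],0]
    - [[11,0,-4],0]
    - [[11,0,-3],0]

```text
time_s: 25.42
position: [0.5888, 0.061, 0.1975]
tcp_rot: [[0.996, 0.034, -0.079], [0.03, -0.998, -0.047], [-0.081, 0.044, -0.996]]
force: [-3.0, -0.3, 3.1]
opening: 0.128
```

```bash
python3 lid.py x 0.06; python3 - <<'E'
from p import *
S=capture("side");T=capture("top");s=st();crop(S,180,80,360,250,4,"a.png");crop(T,180,100,340,240,4,"b.png")
E
```

```text
25.42 TRUE [0.5911 0.0624 0.2273] psi 1.74 zax [-0.079 -0.047 -0.996] F [-3.  -0.3  3.1] op 0.128
h [0.5926 0.0633 0.2463]
theta 1.098 r 0.1812
[[11.4,0.9,1.4],0],[[10.5,0.1,-1.9],0],[[10.6,0.1,-1.2],0],[[10.6,0.1,-0.6],0],[[10.6,0.1,0],0],25.52 TRUE [0.5936 0.0625 0.2276] psi 1.74 zax [-0.074 -0.046 -0.996] F [-2.4 -0.1  1.2] op 0.126
```

Request:
send_rows:
  motion:
    - [[10,0,-2],0]
    - [[10,0,-2],0]
    - [[10,0,-2],0]
    - [[10,0,-1],0]
    - [[10,0,-1],0]

```text
time_s: 25.93
position: [0.6334, 0.0622, 0.2007]
tcp_rot: [[0.995, 0.035, -0.093], [0.03, -0.998, -0.049], [-0.094, 0.046, -0.995]]
force: [-0.6, -0.9, -2.0]
opening: 0.128
```

```bash
python3 lid.py x 0.06
```

```text
25.93 TRUE [0.6362 0.0637 0.2305] psi 1.74 zax [-0.093 -0.049 -0.995] F [-0.6 -0.9 -2. ] op 0.128
h [0.6379 0.0646 0.2494]
theta 1.349 r 0.1815
[[10.8,0.9,4.4],0],[[10.6,0,0.6],0],[[10.6,0,1.3],0],[[10.5,-0,1.9],0],[[10.3,-0.1,2.5],0],
```

Request:
send_rows:
  motion:
    - [[10,0,2],0]
    - [[10,0,1],0]
    - [[10,0,2],0]
    - [[10,0,2],0]
    - [[8,0,2],0]

```text
time_s: 26.35
position: [0.6835, 0.0635, 0.1896]
tcp_rot: [[0.995, 0.035, -0.089], [0.03, -0.998, -0.049], [-0.091, 0.046, -0.995]]
force: [-0.8, -0.1, 1.5]
opening: 0.126
```

```bash
python3 lid.py x 0.02; python3 - <<'E'
from p import *
S=capture("side");T=capture("top");s=st();crop(S,180,80,360,250,4,"a.png");crop(T,180,100,340,240,4,"b.png")
E
```

```text
26.35 TRUE [0.6862 0.065  0.2194] psi 1.75 zax [-0.089 -0.049 -0.995] F [-0.8 -0.1  1.5] op 0.126
h [0.6879 0.0659 0.2383]
theta 1.632 r 0.1809
[[2.5,0.9,4.6],0],[[3.4,-0,1],0],[[3.4,-0,1.1],0],[[3.4,-0,1.1],0],[[3.3,-0,1.2],0],26.45 TRUE [0.687 0.065 0.219] psi 1.75 zax [-0.087 -0.048 -0.995] F [-0.6  0.6  1.7] op 0.128
```

Request:
send_rows:
  motion:
    - [[5,0,2],0]
    - [[4,0,1],0]
    - [[3,0,1],0]
    - [[2,0,1],0]
    - [[0,0,0],0]

```text
time_s: 26.87
position: [0.6971, 0.0639, 0.1835]
tcp_rot: [[0.995, 0.035, -0.09], [0.031, -0.998, -0.049], [-0.092, 0.046, -0.995]]
force: [-1.1, -0.2, 0.7]
opening: 0.126
```

```bash
python3 lid.py x 0.02
```

```text
26.87 TRUE [0.6998 0.0654 0.2134] psi 1.76 zax [-0.09  -0.049 -0.995] F [-1.1 -0.2  0.7] op 0.126
h [0.7016 0.0663 0.2323]
theta 1.715 r 0.1805
[[2.2,1,4.4],0],[[3.3,-0,1.3],0],[[3.3,-0,1.3],0],[[3.3,-0,1.4],0],[[3.2,-0,1.5],0],
```

Request:
send_rows:
  motion:
    - [[0,0,0],0]
    - [[0,0,0],0]
    - [[0,0,0],0]
    - [[0,0,0],0]
    - [[0,0,0],0]
  gripper: 0.65

```text
time_s: 27.28
position: [0.698, 0.064, 0.1823]
tcp_rot: [[0.996, 0.035, -0.088], [0.03, -0.998, -0.048], [-0.09, 0.045, -0.995]]
force: [0.8, 0.1, -0.2]
opening: 0.333
```

Request:
send_rows:
  motion:
    - [[0,0,-8],0]
    - [[0,0,-12],0]
    - [[0,0,-15],0]
    - [[0,0,-15],0]
    - [[0,0,-15],0]

```text
time_s: 27.7
position: [0.7012, 0.0672, 0.2457]
tcp_rot: [[0.995, 0.035, -0.098], [0.03, -0.998, -0.048], [-0.099, 0.044, -0.994]]
force: [0.0, 0.3, 0.3]
opening: 0.35
```

```bash
python3 - <<'E'
from p import *
S=capture("side");T=capture("top");s=st();crop(S,150,40,370,250,3,"a.png");crop(T,180,100,340,240,4,"b.png")
E
```

```text
27.8 TRUE [0.7063 0.0687 0.2786] psi 1.74 zax [-0.09  -0.048 -0.995] F [-0.1 -0.2 -0.2] op 0.348
```

```bash
python3 - <<'E'
from p import *
S=capture("side");T=capture("top");cv2.imwrite("pics/ft.png",T["image"]);cv2.imwrite("pics/fs.png",S["image"])
for c in("top","side"): print(c,[(round(r["p"],2),np.round(r["xy"])) for r in place_of(c,"box1")])
E
python3 p.py .57 -.22 .26 -88 40
```

```text
top [(0.94, array([349., 227.])), (0.89, array([386., 180.])), (0.61, array([389., 228.]))]
side []
28.0 TRUE [0.7034 0.0686 0.2734] psi 1.73 zax [-0.1   -0.048 -0.994] F [-1.1 -0.4 -0.4] op 0.348
n 15 dist 318.2 turn 89.73
[[-9.3,18.9,2.7],0.104],[[-7.3,19.7,2.7],0.104],[[-5.2,20.4,2.7],0.104],[[-3.1,20.8,2.7],0.104],[[-0.9,21,2.7],0.104],
[[1.3,21,2.7],0.104],[[3.5,20.7,2.7],0.104],[[5.6,20.3,2.7],0.104],[[7.7,19.6,2.7],0.104],[[9.7,18.7,2.7],0.104],
[[11.6,17.5,2.7],0.104],[[13.4,16.2,2.7],0.104],[[15,14.8,2.7],0.104],[[16.5,13.1,2.7],0.104],[[17.7,11.3,2.7],0.104],
```

```bash
cat > boxes.py <<'E'
from p import *
from scipy.optimize import minimize
def boxes(T,show=None):
    # rectified ortho at z=.044: 1 mm/px, x: .30-.85 , y:-.50..-.10
    xs=np.arange(.30,.85,.001); ys=np.arange(-.50,-.115,.001)
    X,Y=np.meshgrid(xs,ys,indexing="ij"); P=np.stack([X,Y,np.full_like(X,.044)],-1).reshape(-1,3)
    K,R,t=cam(T); q=(P@R.T+t)@K.T; uv=(q[:,:2]/q[:,2:]).astype(np.float32).reshape(X.shape+(2,))
    im=cv2.remap(T["image"],uv[...,0],uv[...,1],cv2.INTER_CUBIC)
    h=cv2.cvtColor(im,cv2.COLOR_BGR2HSV); m=((h[...,1]<115)&(h[...,0]>=14)&(h[...,0]<24)&(h[...,2]>90)).astype(np.uint8)
    m=cv2.morphologyEx(m,cv2.MORPH_OPEN,np.ones((9,9))); m=cv2.morphologyEx(m,cv2.MORPH_CLOSE,np.ones((9,9)))
    out=[]
    for c in cv2.findContours(m,0,1)[0]:
        a=cv2.contourArea(c)
        if a<3500: continue
        (cy,cx),(w,hh),ang=cv2.minAreaRect(c)
        b=cv2.boxPoints(((cy,cx),(w,hh),ang)); e=[b[1]-b[0],b[2]-b[1]]; l=max(e,key=np.linalg.norm)
        yaw=np.degrees(np.arctan2(l[0],l[1]));  # b cols: (y,x)
        yaw=np.degrees(np.arctan2(l[0],l[1])) # dy/dx
        yaw=(yaw+90)%180-90
        out.append((xs[0]+cx*.001,ys[0]+cy*.001,yaw,max(w,hh),min(w,hh),a)); cv2.drawContours(im,[np.int32(b)],0,(0,0,255),1)
    if show: cv2.imwrite("pics/"+show,im)
    return out
if __name__=="__main__":
    T=capture("top")
    for b in boxes(T,"bx.png"): print(np.round(b,4))
E
python3 boxes.py
```

```text
[ 4.49100e-01 -2.43600e-01 -3.32740e+00  1.39172e+02  4.93237e+01
  6.37050e+03]
[ 5.138000e-01 -3.615000e-01 -1.206100e+00  2.875258e+02  6.655370e+01
  1.323000e+04]
```

```bash
python3 p.py .45 -.2436 .25 -93.3 40
```

```text
28.05 TRUE [0.7033 0.0686 0.2732] psi 1.73 zax [-0.1   -0.048 -0.994] F [ 0.2 -0.2 -0.2] op 0.347
n 15 dist 402.7 turn 95.03
[[-17.3,20.1,4.2],0.111],[[-14.9,21.9,4.2],0.111],[[-12.4,23.4,4.2],0.111],[[-9.8,24.6,4.2],0.111],[[-7,25.6,4.2],0.111],
[[-4.1,26.2,4.2],0.111],[[-1.2,26.5,4.2],0.111],[[1.7,26.5,4.2],0.111],[[4.6,26.1,4.2],0.111],[[7.5,25.4,4.2],0.111],
[[10.2,24.5,4.2],0.111],[[12.9,23.2,4.2],0.111],[[15.4,21.6,4.2],0.111],[[17.6,19.8,4.2],0.111],[[19.7,17.7,4.2],0.111],
```

Request:
send_rows:
  motion:
    - [[-17,20,0],0.111]
    - [[-15,22,0],0.111]
    - [[-12,23,0],0.111]
    - [[-10,25,0],0.111]
    - [[-7,26,0],0.111]
  gripper: 0.1

```text
time_s: 28.47
position: [0.6139, -0.0334, 0.2485]
tcp_rot: [[0.855, -0.507, -0.11], [-0.514, -0.857, -0.044], [-0.071, 0.094, -0.993]]
force: [0.5, -0.5, 0.3]
opening: 0.645
```

Request:
send_rows:
  motion:
    - [[-4,26,3],0.111]
    - [[-1,26,3],0.111]
    - [[2,26,3],0.111]
    - [[5,26,3],0.111]
    - [[7,25,3],0.111]

```text
time_s: 28.88
position: [0.5211, -0.1373, 0.2434]
tcp_rot: [[0.434, -0.893, -0.117], [-0.901, -0.433, -0.042], [-0.013, 0.124, -0.992]]
force: [0.3, -0.6, -0.3]
opening: 0.892
```

```bash
python3 p.py .45 -.2436 .2 -93.3 40
```

```text
28.88 TRUE [ 0.5246 -0.136   0.2731] psi -64.25 zax [-0.117 -0.042 -0.992] F [ 0.3 -0.6 -0.3] op 0.892
n 5 dist 149.9 turn 29.05
[[13.1,20.8,17.2],0.101],[[15.1,19.4,17.2],0.101],[[17,17.7,17.2],0.101],[[18.7,15.9,17.2],0.101],[[20.2,14,17.2],0.101],
```

Request:
send_rows:
  motion:
    - [[13,21,10],0.101]
    - [[15,19,10],0.101]
    - [[17,18,10],0.101]
    - [[19,16,10],0.101]
    - [[20,14,10],0.101]
  gripper: 0

```text
time_s: 29.3
position: [0.4428, -0.2456, 0.2028]
tcp_rot: [[-0.077, -0.99, -0.121], [-0.996, 0.083, -0.04], [0.05, 0.117, -0.992]]
force: [0.3, -0.5, 0.3]
opening: 1.0
```

```bash
python3 p.py .45 -.2436 .12 -93.3 40; python3 - <<'E'
from p import *
S=capture("side");T=capture("top");cv2.imwrite("pics/ft.png",T["image"]);crop(S,270,70,430,200,5,"a.png")
E
```

```text
29.3 TRUE [ 0.4465 -0.2444  0.2326] psi -94.44 zax [-0.121 -0.04  -0.992] F [ 0.3 -0.5  0.3] op 1.0
n 5 dist 112.6 turn -1.14
[[-1.3,-3.3,22.2],-0.004],[[-1.3,-3.3,22.2],-0.004],[[-1.3,-3.3,22.2],-0.004],[[-1.3,-3.3,22.2],-0.004],[[-1.3,-3.3,22.2],-0.004],
```

Request:
send_rows:
  motion:
    - [[-1,-3,22],-0.004]
    - [[-1,-3,22],-0.004]
    - [[-1,-3,22],-0.004]
    - [[-1,-3,22],-0.004]
    - [[-1,-3,22],-0.004]

```text
time_s: 29.82
position: [0.4467, -0.2488, 0.0905]
tcp_rot: [[-0.055, -0.992, -0.114], [-0.997, 0.061, -0.043], [0.05, 0.111, -0.993]]
force: [-0.1, -0.7, -0.3]
opening: 1.001
```

```bash
python3 p.py .448 -.246 .055 -93.3 40
```

```text
29.82 TRUE [ 0.4501 -0.2475  0.1203] psi -93.17 zax [-0.114 -0.043 -0.993] F [-0.1 -0.7 -0.3] op 1.001
n 5 dist 65.3 turn 0.13
[[-0.9,-1,13],0],[[-0.9,-1,13],0],[[-0.9,-1,13],0],[[-0.9,-1,13],0],[[-0.9,-1,13],0],
```

Request:
send_rows:
  motion:
    - [[-1,-1,13],0]
    - [[-1,-1,13],0]
    - [[-1,-1,13],0]
    - [[-1,-1,13],0]
    - [[-1,-1,13],0]

```text
time_s: 30.23
position: [0.4444, -0.2416, 0.0182]
tcp_rot: [[-0.047, -0.992, -0.119], [-0.998, 0.051, -0.037], [0.043, 0.117, -0.992]]
force: [1.0, -0.8, 0.2]
opening: 0.998
```

```bash
python3 p.py .448 -.246 .012 -93.3 40; python3 - <<'E'
from p import *
S=capture("side");T=capture("top");crop(T,300,150,420,260,6,"b.png");crop(S,300,100,430,200,6,"a.png")
E
```

```text
30.23 TRUE [ 0.448  -0.2405  0.048 ] psi -92.68 zax [-0.119 -0.037 -0.992] F [ 1.  -0.8  0.2] op 0.998
n 5 dist 36.4 turn 0.62
[[0.8,-0.9,7.2],0.002],[[0.8,-0.9,7.2],0.002],[[0.8,-0.9,7.2],0.002],[[0.8,-0.9,7.2],0.002],[[0.8,-0.9,7.2],0.002],
```

Request:
send_rows:
  motion:
    - [[1,-1,8],0.002]
    - [[1,-1,8],0.002]
    - [[1,-1,8],0.002]
    - [[1,-1,7],0.002]
    - [[1,-1,4],0.002]

```text
time_s: 30.75
position: [0.4461, -0.2478, -0.0187]
tcp_rot: [[-0.055, -0.992, -0.118], [-0.998, 0.059, -0.037], [0.044, 0.116, -0.992]]
force: [0.1, 0.8, -1.0]
opening: 0.997
```

Request:
send_rows:
  motion:
    - [[0,0,0],0]
    - [[0,0,0],0]
    - [[0,0,0],0]
    - [[0,0,0],0]
    - [[0,0,0],0]
  gripper: 0.9

```text
time_s: 31.17
position: [0.4462, -0.2485, -0.0193]
tcp_rot: [[-0.055, -0.991, -0.118], [-0.997, 0.06, -0.037], [0.044, 0.116, -0.992]]
force: [0.8, -0.7, 0.1]
opening: 0.705
```

Request:
send_rows:
  motion:
    - [[0,0,0],0]
    - [[0,0,0],0]
    - [[0,0,0],0]
    - [[0,0,0],0]
    - [[0,0,0],0]

```text
time_s: 31.58
position: [0.4464, -0.2485, -0.0186]
tcp_rot: [[-0.055, -0.992, -0.117], [-0.997, 0.06, -0.038], [0.045, 0.115, -0.992]]
force: [-0.1, 0.5, -1.1]
opening: 0.533
```

```bash
python3 p.py .448 -.246 .15 -93.3 40
```

```text
31.58 TRUE [ 0.4499 -0.2474  0.0112] psi -93.18 zax [-0.117 -0.038 -0.992] F [-0.1  0.5 -1.1] op 0.533
n 5 dist 138.8 turn 0.12
[[1,3.6,-27.5],0],[[1,3.6,-27.5],0],[[1,3.6,-27.5],0],[[1,3.6,-27.5],0],[[1,3.6,-27.5],0],
```

Request:
send_rows:
  motion:
    - [[0,1,-8],0]
    - [[1,2,-15],0]
    - [[1,3,-25],0]
    - [[1,4,-32],0]
    - [[1,4,-35],0]

```text
time_s: 32.0
position: [0.4403, -0.2431, 0.0952]
tcp_rot: [[-0.055, -0.99, -0.133], [-0.998, 0.059, -0.025], [0.033, 0.131, -0.991]]
force: [1.3, -0.4, -2.2]
opening: 0.528
```

```bash
python3 p.py .5325 .1435 .15 -88.5 40; python3 - <<'E'
from p import *
S=capture("side");crop(S,270,70,430,200,5,"a.png")
E
```

```text
32.0 TRUE [ 0.4443 -0.2424  0.1249] psi -93.17 zax [-0.133 -0.025 -0.991] F [ 1.3 -0.4 -2.2] op 0.528
n 10 dist 396.6 turn -4.67
[[-38.9,-6.1,-4.6],-0.008],[[-38.9,-6.4,-4.6],-0.008],[[-38.8,-6.8,-4.6],-0.008],[[-38.8,-7.1,-4.6],-0.008],[[-38.7,-7.4,-4.6],-0.008],
[[-38.6,-7.7,-4.6],-0.008],[[-38.6,-8,-4.6],-0.008],[[-38.5,-8.3,-4.6],-0.008],[[-38.4,-8.6,-4.6],-0.008],[[-38.4,-9,-4.6],-0.008],
```

Request:
send_rows:
  motion:
    - [[-15,-3,-6],0]
    - [[-30,-5,-6],-0.01]
    - [[-36,-6,-6],-0.01]
    - [[-36,-7,-5],-0.01]
    - [[-36,-7,-5],-0.01]

```text
time_s: 32.47
position: [0.4865, -0.0985, 0.1274]
tcp_rot: [[-0.027, -0.994, -0.108], [-0.999, 0.032, -0.043], [0.047, 0.107, -0.993]]
force: [0.8, 0.0, -1.5]
opening: 0.532
```

```bash
python3 p.py .5325 .1435 .14 -88.5 37
```

```text
32.47 TRUE [ 0.4898 -0.0972  0.1572] psi -91.54 zax [-0.108 -0.043 -0.993] F [ 0.8  0.  -1.5] op 0.532
n 10 dist 245.0 turn -3.04
[[-24.2,-3.7,0.2],-0.005],[[-24.2,-3.8,0.2],-0.005],[[-24.2,-3.9,0.2],-0.005],[[-24.2,-4.1,0.2],-0.005],[[-24.1,-4.2,0.2],-0.005],
[[-24.1,-4.3,0.2],-0.005],[[-24.1,-4.4,0.2],-0.005],[[-24.1,-4.6,0.2],-0.005],[[-24,-4.7,0.2],-0.005],[[-24,-4.8,0.2],-0.005],
```

Request:
send_rows:
  motion:
    - [[-30,-5,0],-0.007]
    - [[-30,-5,0],-0.007]
    - [[-30,-5,0],-0.007]
    - [[-28,-5,0],-0.006]
    - [[-26,-5,0],-0.006]

```text
time_s: 32.88
position: [0.5141, 0.0543, 0.1213]
tcp_rot: [[0.009, -0.995, -0.103], [-0.999, -0.005, -0.044], [0.043, 0.103, -0.994]]
force: [-0.2, -0.3, -2.0]
opening: 0.536
```

Request:
send_rows:
  motion:
    - [[-24,-4,0],-0.004]
    - [[-24,-4,0],-0.004]
    - [[-20,-4,0],-0.004]
    - [[-15,-3,0],-0.004]
    - [[-8,-2,0],-0.003]

```text
time_s: 33.3
position: [0.5282, 0.155, 0.1166]
tcp_rot: [[0.035, -0.994, -0.102], [-0.999, -0.031, -0.043], [0.04, 0.103, -0.994]]
force: [0.6, -0.6, -1.0]
opening: 0.526
```

```bash
python3 p.py .5325 .1435 .09 -88.5 37; python3 - <<'E'
from p import *
S=capture("side");T=capture("top");crop(S,180,110,350,260,4,"a.png");crop(T,180,130,330,240,5,"b.png")
E
```

```text
33.3 TRUE [0.5313 0.1563 0.1464] psi -87.97 zax [-0.102 -0.043 -0.994] F [ 0.6 -0.6 -1. ] op 0.526
n 5 dist 57.9 turn 0.53
[[2.1,-1.3,11.3],0.002],[[2.1,-1.3,11.3],0.002],[[2.1,-1.3,11.3],0.002],[[2.1,-1.3,11.3],0.002],[[2.1,-1.3,11.3],0.002],
```

Request:
send_rows:
  motion:
    - [[3,-1,10],0.002]
    - [[3,-1,11],0.002]
    - [[3,-1,11],0.002]
    - [[2,-1,11],0.002]
    - [[1,-1,11],0.002]

```text
time_s: 33.82
position: [0.5294, 0.1337, 0.0619]
tcp_rot: [[0.022, -0.995, -0.097], [-0.999, -0.018, -0.046], [0.044, 0.098, -0.994]]
force: [1.2, 0.1, -1.9]
opening: 0.534
```

```bash
python3 p.py .5325 .1435 .04 -88.5 37
```

```text
33.82 TRUE [0.5323 0.1351 0.0917] psi -88.73 zax [-0.097 -0.046 -0.994] F [ 1.2  0.1 -1.9] op 0.534
n 5 dist 52.4 turn -0.23
[[-2.1,-1.1,10.2],-0.001],[[-2.1,-1.1,10.2],-0.001],[[-2.1,-1.1,10.2],-0.001],[[-2.1,-1.1,10.2],-0.001],[[-2.1,-1.1,10.2],-0.001],
```

Request:
send_rows:
  motion:
    - [[-2,-1,10],-0.001]
    - [[-2,-1,10],-0.001]
    - [[-2,-1,10],-0.001]
    - [[-2,-1,10],-0.001]
    - [[-2,-1,10],-0.001]

```text
time_s: 34.23
position: [0.5281, 0.1362, 0.0058]
tcp_rot: [[0.02, -0.995, -0.1], [-0.999, -0.016, -0.046], [0.045, 0.101, -0.994]]
force: [-0.1, -1.6, -1.3]
opening: 0.532
```

```bash
python3 p.py .5325 .1435 .02 -88.5 37; python3 - <<'E'
from p import *
S=capture("side");T=capture("top");crop(S,180,110,350,260,4,"a.png");crop(T,180,130,330,240,5,"b.png")
E
```

```text
34.23 TRUE [0.5311 0.1376 0.0356] psi -88.83 zax [-0.1   -0.046 -0.994] F [-0.1 -1.6 -1.3] op 0.532
n 5 dist 16.7 turn -0.33
[[-1.3,-0.6,3],-0.001],[[-1.3,-0.6,3],-0.001],[[-1.3,-0.6,3],-0.001],[[-1.3,-0.6,3],-0.001],[[-1.3,-0.6,3],-0.001],
```

Request:
send_rows:
  motion:
    - [[-1,-1,4],0]
    - [[-1,-1,4],0]
    - [[-1,0,3],0]
    - [[-1,0,2],0]
    - [[0,0,2],0]

```text
time_s: 34.75
position: [0.5287, 0.1411, -0.0109]
tcp_rot: [[0.023, -0.995, -0.1], [-0.999, -0.018, -0.047], [0.044, 0.101, -0.994]]
force: [0.5, 0.4, -1.5]
opening: 0.528
```

Request:
send_rows:
  motion:
    - [[0,0,2],0]
    - [[0,0,1],0]
    - [[0,0,0],0]
    - [[0,0,0],0]
    - [[0,0,0],0]

```text
time_s: 35.17
position: [0.5292, 0.1412, -0.0106]
tcp_rot: [[0.023, -0.995, -0.098], [-0.999, -0.019, -0.047], [0.045, 0.099, -0.994]]
force: [-0.2, 0.0, -1.4]
opening: 0.531
```

```bash
python3 p.py .5325 .1435 .02 -88.5 37
```

```text
35.17 TRUE [0.5322 0.1426 0.0192] psi -88.68 zax [-0.098 -0.047 -0.994] F [-0.2  0.  -1.4] op 0.531
n 5 dist 1.3 turn -0.18
[[-0.2,-0.1,-0.2],-0.001],[[-0.2,-0.1,-0.2],-0.001],[[-0.2,-0.1,-0.2],-0.001],[[-0.2,-0.1,-0.2],-0.001],[[-0.2,-0.1,-0.2],-0.001],
```

Request:
send_rows:
  motion:
    - [[0,0,1],0]
    - [[0,0,1],0]
    - [[0,0,1],0]
    - [[0,0,0],0]
    - [[0,0,0],0]

```text
time_s: 35.58
position: [0.5295, 0.1411, -0.0112]
tcp_rot: [[0.023, -0.995, -0.097], [-0.999, -0.018, -0.046], [0.044, 0.098, -0.994]]
force: [-1.1, 0.2, -0.7]
opening: 0.533
```

Request:
send_rows:
  motion:
    - [[0,0,2],0]
    - [[0,0,2],0]
    - [[0,0,1],0]
    - [[0,0,0],0]
    - [[0,0,0],0]

```text
time_s: 36.0
position: [0.5296, 0.1411, -0.0114]
tcp_rot: [[0.023, -0.995, -0.096], [-0.999, -0.018, -0.046], [0.044, 0.097, -0.994]]
force: [0.0, -0.5, 0.4]
opening: 0.532
```

Request:
send_rows:
  motion:
    - [[0,0,0],0]
    - [[0,0,0],0]
    - [[0,0,0],0]
    - [[0,0,0],0]
    - [[0,0,0],0]
  gripper: 0.2

```text
time_s: 36.42
position: [0.53, 0.1409, -0.0131]
tcp_rot: [[0.023, -0.995, -0.096], [-0.999, -0.018, -0.046], [0.044, 0.097, -0.994]]
force: [-0.1, 0.1, 1.1]
opening: 0.775
```

Request:
send_rows:
  motion:
    - [[0,0,-8],0]
    - [[0,1,-15],0]
    - [[0,2,-25],0]
    - [[0,3,-32],0]
    - [[0,3,-35],0]

```text
time_s: 36.83
position: [0.526, 0.1452, 0.0995]
tcp_rot: [[0.023, -0.993, -0.115], [-0.999, -0.017, -0.048], [0.046, 0.116, -0.992]]
force: [-0.1, -1.0, 0.4]
opening: 0.8
```

```bash
python3 - <<'E'
from boxes import *
S=capture("side");T=capture("top");crop(S,180,110,350,260,4,"a.png");crop(T,180,130,420,270,3,"b.png");st()
for b in boxes(T,"bx.png"): print(np.round(b,4))
E
```

```text
36.93 TRUE [0.5349 0.1475 0.1343] psi -88.7 zax [-0.1   -0.047 -0.994] F [ 0.8 -0.1 -0.6] op 0.797
[ 5.14300e-01 -3.59600e-01 -1.20610e+00  2.86526e+02  7.05317e+01
  1.35820e+04]
```

```bash
python3 - <<'E'
s=open("boxes.py").read()
s=s.replace("    out=[]\n","    if split: m[split[0]:split[1]]=0\n    out=[]\n").replace("show=None):","show=None,split=None):")
open("boxes.py","w").write(s)
from boxes import *
T=capture("top")
for b in boxes(T,"bx.png",(210,219)): print(np.round(b,4))
E
python3 p.py .59 -.373 .2 -89 40
```

```text
[ 5.881000e-01 -3.701000e-01 -1.245400e+00  1.386194e+02  5.244410e+01
  6.848000e+03]
[ 4.384000e-01 -3.579000e-01  9.462300e+00  1.389171e+02  5.195010e+01
  6.595500e+03]
36.98 TRUE [0.5332 0.1471 0.132 ] psi -88.7 zax [-0.104 -0.047 -0.993] F [ 0.5 -0.4 -1.2] op 0.802
n 15 dist 527.6 turn 0.3
[[34.9,-2.7,-3.3],0],[[34.9,-2.7,-3.3],0],[[34.9,-2.7,-3.3],0],[[34.9,-2.7,-3.3],0],[[34.9,-2.7,-3.3],0],
[[34.9,-2.7,-3.3],0],[[34.9,-2.7,-3.3],0],[[34.9,-2.8,-3.3],0],[[34.9,-2.8,-3.3],0],[[34.9,-2.8,-3.3],0],
[[34.9,-2.8,-3.3],0],[[34.9,-2.8,-3.3],0],[[34.9,-2.8,-3.3],0],[[34.9,-2.8,-3.3],0],[[34.9,-2.8,-3.3],0],
```

Request:
send_rows:
  motion:
    - [[20,0,-10],0]
    - [[35,-2,-8],0]
    - [[38,-3,-6],0]
    - [[38,-3,-5],0]
    - [[38,-3,-4],0]
  gripper: 0

```text
time_s: 37.4
position: [0.5435, -0.0184, 0.1388]
tcp_rot: [[0.037, -0.993, -0.114], [-0.998, -0.032, -0.045], [0.041, 0.115, -0.993]]
force: [0.6, -0.3, 0.0]
opening: 0.991
```

Request:
send_rows:
  motion:
    - [[38,-3,-3],0]
    - [[38,-3,-3],0]
    - [[38,-3,-3],0.006]
    - [[38,-3,-3],0.006]
    - [[38,-3,-3],0.006]

```text
time_s: 37.82
position: [0.5616, -0.2144, 0.1554]
tcp_rot: [[0.019, -0.992, -0.124], [-0.999, -0.014, -0.04], [0.038, 0.125, -0.991]]
force: [0.7, 0.8, 0.4]
opening: 1.0
```

```bash
python3 p.py .5875 -.373 .16 -90.8 40
```

```text
37.82 TRUE [ 0.5654 -0.2132  0.1851] psi -88.89 zax [-0.124 -0.04  -0.991] F [0.7 0.8 0.4] op 1.0
n 5 dist 163.3 turn 1.91
[[31.8,-4.6,5.7],0.007],[[31.8,-4.8,5.7],0.007],[[31.8,-5,5.7],0.007],[[31.7,-5.2,5.7],0.007],[[31.7,-5.4,5.7],0.007],
```

Request:
send_rows:
  motion:
    - [[33,-5,4],0.007]
    - [[33,-5,5],0.007]
    - [[33,-5,6],0.007]
    - [[32,-5,7],0.007]
    - [[28,-5,7],0.007]

```text
time_s: 38.23
position: [0.5803, -0.3843, 0.1249]
tcp_rot: [[-0.021, -0.991, -0.129], [-0.999, 0.026, -0.036], [0.039, 0.129, -0.991]]
force: [0.1, -0.2, 0.4]
opening: 1.0
```

```bash
python3 p.py .5875 -.373 .07 -90.8 40
```

```text
38.23 TRUE [ 0.5842 -0.3832  0.1546] psi -91.19 zax [-0.129 -0.036 -0.991] F [ 0.1 -0.2  0.4] op 1.0
n 5 dist 85.3 turn -0.39
[[-2.7,-2.8,16.6],-0.001],[[-2.7,-2.8,16.6],-0.001],[[-2.7,-2.8,16.6],-0.001],[[-2.7,-2.8,16.6],-0.001],[[-2.7,-2.8,16.6],-0.001],
```

Request:
send_rows:
  motion:
    - [[-3,-3,16],0]
    - [[-3,-3,17],0]
    - [[-3,-3,17],0]
    - [[-3,-3,17],0]
    - [[-2,-3,15],0]

```text
time_s: 38.65
position: [0.5817, -0.3849, 0.0323]
tcp_rot: [[-0.033, -0.991, -0.131], [-0.999, 0.038, -0.037], [0.041, 0.13, -0.991]]
force: [-0.1, 0.3, 0.7]
opening: 0.998
```

```bash
python3 p.py .5875 -.373 .012 -90.8 40; python3 - <<'E'
from p import *
S=capture("side");T=capture("top");crop(T,300,130,460,270,5,"b.png");crop(S,290,80,430,200,5,"a.png")
E
```

```text
38.65 TRUE [ 0.5856 -0.3838  0.0621] psi -91.88 zax [-0.131 -0.037 -0.991] F [-0.1  0.3  0.7] op 0.998
n 5 dist 51.3 turn -1.08
[[-2.6,-1.6,9.8],-0.004],[[-2.6,-1.6,9.8],-0.004],[[-2.6,-1.6,9.8],-0.004],[[-2.6,-1.6,9.8],-0.004],[[-2.6,-1.6,9.8],-0.004],
```

Request:
send_rows:
  motion:
    - [[-4,0,0],-0.004]
    - [[-4,0,0],-0.004]
    - [[-4,0,0],-0.004]
    - [[-1,-1,6],-0.004]
    - [[-1,-1,8],0]

```text
time_s: 39.17
position: [0.5819, -0.3693, 0.0181]
tcp_rot: [[-0.014, -0.991, -0.133], [-0.999, 0.019, -0.036], [0.038, 0.132, -0.991]]
force: [-0.6, 0.0, 0.3]
opening: 0.996
```

```bash
python3 p.py .5875 -.373 .012 -90.8 40
```

```text
39.17 TRUE [ 0.5859 -0.3683  0.0478] psi -90.82 zax [-0.133 -0.036 -0.991] F [-0.6  0.   0.3] op 0.996
n 5 dist 36.2 turn -0.02
[[0.7,-1.3,7.1],-0],[[0.7,-1.3,7.1],-0],[[0.7,-1.3,7.1],-0],[[0.7,-1.3,7.1],-0],[[0.7,-1.3,7.1],-0],
```

Request:
send_rows:
  motion:
    - [[1,-1,8],0]
    - [[1,-1,8],0]
    - [[1,-1,8],0]
    - [[0,-1,7],0]
    - [[0,0,3],0]

```text
time_s: 39.58
position: [0.5818, -0.3738, -0.0192]
tcp_rot: [[-0.014, -0.991, -0.132], [-0.999, 0.018, -0.037], [0.039, 0.131, -0.991]]
force: [-0.1, -0.5, 1.2]
opening: 1.004
```

Request:
send_rows:
  motion:
    - [[0,0,0],0]
    - [[0,0,0],0]
    - [[0,0,0],0]
    - [[0,0,0],0]
    - [[0,0,0],0]
  gripper: 0.9

```text
time_s: 40.0
position: [0.5807, -0.3739, -0.0212]
tcp_rot: [[-0.014, -0.991, -0.134], [-0.999, 0.019, -0.035], [0.037, 0.133, -0.99]]
force: [0.1, 0.1, -1.0]
opening: 0.706
```

Request:
send_rows:
  motion:
    - [[0,0,0],0]
    - [[0,0,0],0]
    - [[0,0,0],0]
    - [[0,0,0],0]
    - [[0,0,0],0]

```text
time_s: 40.42
position: [0.5812, -0.3741, -0.0203]
tcp_rot: [[-0.014, -0.991, -0.133], [-0.999, 0.019, -0.036], [0.038, 0.132, -0.991]]
force: [0.6, -0.7, -1.2]
opening: 0.532
```

```bash
python3 p.py .535 .0585 .15 -88.6 40
```

```text
40.42 TRUE [ 0.5852 -0.373   0.0094] psi -90.82 zax [-0.133 -0.036 -0.991] F [ 0.6 -0.7 -1.2] op 0.532
n 15 dist 456.6 turn -2.22
[[-28.3,5.1,-9.9],-0.003],[[-28.4,5,-9.9],-0.003],[[-28.4,5,-9.9],-0.003],[[-28.4,4.9,-9.9],-0.003],[[-28.4,4.8,-9.9],-0.003],
[[-28.4,4.7,-9.9],-0.003],[[-28.4,4.7,-9.9],-0.003],[[-28.4,4.6,-9.9],-0.003],[[-28.4,4.5,-9.9],-0.003],[[-28.5,4.4,-9.9],-0.003],
[[-28.5,4.4,-9.9],-0.003],[[-28.5,4.3,-9.9],-0.003],[[-28.5,4.2,-9.9],-0.003],[[-28.5,4.1,-9.9],-0.003],[[-28.5,4.1,-9.9],-0.003],
```

Request:
send_rows:
  motion:
    - [[0,1,-8],0]
    - [[0,2,-18],0]
    - [[0,4,-32],0]
    - [[-4,5,-36],0]
    - [[-8,5,-36],0]

```text
time_s: 40.83
position: [0.575, -0.3533, 0.104]
tcp_rot: [[-0.016, -0.988, -0.151], [-1.0, 0.019, -0.021], [0.023, 0.151, -0.988]]
force: [0.9, -0.1, -1.3]
opening: 0.531
```

```bash
python3 p.py .531 .0585 .15 -88.6 37
```

```text
40.83 TRUE [ 0.5795 -0.3527  0.1337] psi -90.92 zax [-0.151 -0.021 -0.988] F [ 0.9 -0.1 -1.3] op 0.531
n 15 dist 414.4 turn -2.32
[[-27.3,3.9,-1.2],-0.003],[[-27.3,3.8,-1.2],-0.003],[[-27.3,3.7,-1.2],-0.003],[[-27.4,3.7,-1.2],-0.003],[[-27.4,3.6,-1.2],-0.003],
[[-27.4,3.5,-1.2],-0.003],[[-27.4,3.4,-1.2],-0.003],[[-27.4,3.4,-1.2],-0.003],[[-27.4,3.3,-1.2],-0.003],[[-27.4,3.2,-1.2],-0.003],
[[-27.4,3.2,-1.2],-0.003],[[-27.4,3.1,-1.2],-0.003],[[-27.4,3,-1.2],-0.003],[[-27.4,2.9,-1.2],-0.003],[[-27.5,2.9,-1.2],-0.003],
```

Request:
send_rows:
  motion:
    - [[-20,9,-6],0]
    - [[-28,9,-5],-0.004]
    - [[-32,8,-4],-0.004]
    - [[-32,5,-3],-0.004]
    - [[-32,3,-2],-0.004]

```text
time_s: 41.25
position: [0.552, -0.2147, 0.1391]
tcp_rot: [[-0.008, -0.992, -0.128], [-0.999, 0.013, -0.039], [0.04, 0.127, -0.991]]
force: [-0.1, -0.4, -1.1]
opening: 0.53
```

Request:
send_rows:
  motion:
    - [[-32,1,-2],-0.004]
    - [[-32,1,-2],-0.004]
    - [[-32,1,-2],-0.004]
    - [[-32,0,-1],-0.004]
    - [[-30,0,-1],-0.004]

```text
time_s: 41.67
position: [0.5482, -0.0489, 0.1459]
tcp_rot: [[0.011, -0.992, -0.123], [-0.999, -0.006, -0.039], [0.038, 0.124, -0.992]]
force: [0.2, 0.1, -1.7]
opening: 0.527
```

```bash
python3 p.py .531 .0585 .13 -88.6 37
```

```text
41.67 TRUE [ 0.5519 -0.0477  0.1757] psi -89.39 zax [-0.123 -0.039 -0.992] F [ 0.2  0.1 -1.7] op 0.527
n 5 dist 117.5 turn -0.79
[[-21.6,2.9,8.7],-0.003],[[-21.6,2.8,8.7],-0.003],[[-21.6,2.8,8.7],-0.003],[[-21.6,2.7,8.7],-0.003],[[-21.6,2.7,8.7],-0.003],
```

Request:
send_rows:
  motion:
    - [[-25,3,4],-0.003]
    - [[-25,3,8],-0.003]
    - [[-22,3,9],-0.003]
    - [[-18,3,10],-0.003]
    - [[-10,3,10],-0.003]

```text
time_s: 42.08
position: [0.5284, 0.059, 0.108]
tcp_rot: [[0.032, -0.993, -0.112], [-0.999, -0.027, -0.04], [0.037, 0.113, -0.993]]
force: [0.3, -0.2, -1.2]
opening: 0.532
```

```bash
python3 p.py .531 .0585 .07 -88.6 37
```

```text
42.08 TRUE [0.5318 0.0602 0.1378] psi -88.19 zax [-0.112 -0.04  -0.993] F [ 0.3 -0.2 -1.2] op 0.532
n 5 dist 67.8 turn 0.41
[[-0.2,-1.4,13.5],0.001],[[-0.2,-1.4,13.5],0.001],[[-0.2,-1.4,13.5],0.001],[[-0.2,-1.4,13.5],0.001],[[-0.2,-1.4,13.5],0.001],
```

Request:
send_rows:
  motion:
    - [[0,-1,12],0.001]
    - [[0,-1,12],0.001]
    - [[0,-1,12],0.001]
    - [[0,-1,10],0.001]
    - [[0,-1,8],0.001]

```text
time_s: 42.5
position: [0.5261, 0.0618, 0.0544]
tcp_rot: [[0.034, -0.994, -0.109], [-0.999, -0.03, -0.04], [0.037, 0.11, -0.993]]
force: [-0.8, 0.1, -1.2]
opening: 0.528
```

```bash
python3 p.py .531 .0585 .019 -88.6 37; python3 - <<'E'
from p import *
S=capture("side");T=capture("top");crop(S,180,110,350,260,4,"a.png");crop(T,180,130,330,240,5,"b.png")
E
```

```text
42.5 TRUE [0.5294 0.063  0.0842] psi -88.07 zax [-0.109 -0.04  -0.993] F [-0.8  0.1 -1.2] op 0.528
n 5 dist 65.4 turn 0.53
[[0.4,-1.7,13],0.002],[[0.4,-1.7,13],0.002],[[0.4,-1.7,13],0.002],[[0.4,-1.7,13],0.002],[[0.4,-1.7,13],0.002],
```

Request:
send_rows:
  motion:
    - [[0,-2,11],0.002]
    - [[0,-2,12],0.002]
    - [[0,-2,12],0.002]
    - [[0,-2,10],0.002]
    - [[0,-1,8],0.002]

```text
time_s: 43.02
position: [0.5328, 0.0587, -0.0013]
tcp_rot: [[0.021, -0.995, -0.102], [-0.999, -0.017, -0.04], [0.038, 0.103, -0.994]]
force: [-0.4, 0.1, -2.0]
opening: 0.533
```

```bash
python3 p.py .531 .0585 .018 -88.6 37
```

```text
43.02 TRUE [0.5359 0.0599 0.0286] psi -88.79 zax [-0.102 -0.04  -0.994] F [-0.4  0.1 -2. ] op 0.533
n 5 dist 11.7 turn -0.19
[[0.2,0.8,2.2],-0.001],[[0.2,0.8,2.2],-0.001],[[0.2,0.8,2.2],-0.001],[[0.2,0.8,2.2],-0.001],[[0.2,0.8,2.2],-0.001],
```

Request:
send_rows:
  motion:
    - [[0,1,3],0]
    - [[0,1,3],0]
    - [[0,1,3],0]
    - [[0,0,2],0]
    - [[0,0,1],0]

```text
time_s: 43.43
position: [0.5282, 0.0578, -0.0134]
tcp_rot: [[0.02, -0.994, -0.105], [-0.999, -0.016, -0.04], [0.038, 0.105, -0.994]]
force: [-1.1, -0.5, 2.9]
opening: 0.528
```

Request:
send_rows:
  motion:
    - [[0,0,2],0]
    - [[0,0,2],0]
    - [[0,0,1],0]
    - [[0,0,0],0]
    - [[0,0,0],0]

```text
time_s: 43.85
position: [0.5285, 0.058, -0.0121]
tcp_rot: [[0.02, -0.995, -0.101], [-0.999, -0.016, -0.04], [0.038, 0.101, -0.994]]
force: [1.0, -0.0, -1.3]
opening: 0.527
```

Request:
send_rows:
  motion:
    - [[0,0,1],0]
    - [[0,0,0],0]
    - [[0,0,0],0]
    - [[0,0,0],0]
    - [[0,0,0],0]
  gripper: 0.2

```text
time_s: 44.27
position: [0.5293, 0.0578, -0.0132]
tcp_rot: [[0.02, -0.995, -0.099], [-0.999, -0.016, -0.04], [0.038, 0.099, -0.994]]
force: [-0.9, -0.3, 0.6]
opening: 0.777
```

Request:
send_rows:
  motion:
    - [[0,0,-8],0]
    - [[0,1,-15],0]
    - [[0,2,-25],0]
    - [[0,3,-32],0]
    - [[0,3,-35],0]

```text
time_s: 44.68
position: [0.5257, 0.0624, 0.0999]
tcp_rot: [[0.02, -0.993, -0.118], [-0.999, -0.015, -0.039], [0.037, 0.119, -0.992]]
force: [0.3, -0.6, 0.6]
opening: 0.798
```

```bash
python3 - <<'E'
from boxes import *
S=capture("side");T=capture("top");crop(S,180,110,350,260,4,"a.png");st()
for b in boxes(T,"bx.png"): print(np.round(b,4))
E
python3 p.py .437 -.361 .2 -81.1 40
```

```text
44.78 TRUE [0.5346 0.0635 0.1345] psi -88.87 zax [-0.103 -0.04  -0.994] F [ 1.  -0.2  0.7] op 0.799
[ 4.385000e-01 -3.579000e-01  9.566700e+00  1.391167e+02  5.213000e+01
  6.435000e+03]
44.78 TRUE [0.5346 0.0635 0.1345] psi -88.87 zax [-0.103 -0.04  -0.994] F [ 1.  -0.2  0.7] op 0.799
n 15 dist 440.5 turn -7.77
[[28.3,7.4,-2.5],-0.009],[[28.2,7.6,-2.5],-0.009],[[28.2,7.9,-2.5],-0.009],[[28.1,8.1,-2.5],-0.009],[[28,8.4,-2.5],-0.009],
[[28,8.6,-2.5],-0.009],[[27.9,8.9,-2.5],-0.009],[[27.8,9.1,-2.5],-0.009],[[27.7,9.4,-2.5],-0.009],[[27.6,9.6,-2.5],-0.009],
[[27.5,9.9,-2.5],-0.009],[[27.4,10.1,-2.5],-0.009],[[27.3,10.4,-2.5],-0.009],[[27.3,10.6,-2.5],-0.009],[[27.2,10.9,-2.5],-0.009],
```

Request:
send_rows:
  motion:
    - [[15,4,-10],-0.009]
    - [[28,8,-8],-0.009]
    - [[36,10,-5],-0.009]
    - [[38,11,-4],-0.009]
    - [[38,11,-4],-0.009]
  gripper: 0

```text
time_s: 45.2
position: [0.4984, -0.0903, 0.1485]
tcp_rot: [[0.08, -0.992, -0.097], [-0.996, -0.077, -0.039], [0.031, 0.1, -0.995]]
force: [1.0, 0.1, 0.7]
opening: 0.993
```

Request:
send_rows:
  motion:
    - [[36,12,-3],-0.011]
    - [[36,12,-3],-0.011]
    - [[36,12,-3],-0.011]
    - [[36,12,-3],-0.011]
    - [[36,12,-3],-0.011]

```text
time_s: 45.62
position: [0.4544, -0.282, 0.1762]
tcp_rot: [[0.139, -0.985, -0.098], [-0.99, -0.136, -0.038], [0.024, 0.102, -0.994]]
force: [2.2, -0.8, 0.1]
opening: 1.0
```

```bash
python3 p.py .4365 -.361 .13 -81.1 40
```

```text
45.62 TRUE [ 0.4574 -0.2808  0.206 ] psi -82.03 zax [-0.098 -0.038 -0.994] F [ 2.2 -0.8  0.1] op 1.0
n 5 dist 112.4 turn -0.93
[[14.9,4.7,16.1],-0.003],[[14.9,4.8,16.1],-0.003],[[14.9,4.8,16.1],-0.003],[[14.9,4.9,16.1],-0.003],[[14.9,4.9,16.1],-0.003],
```

Request:
send_rows:
  motion:
    - [[18,5,12],-0.003]
    - [[16,5,15],-0.003]
    - [[15,5,16],-0.003]
    - [[10,4,16],-0.003]
    - [[5,3,16],-0.003]

```text
time_s: 46.03
position: [0.4348, -0.3672, 0.1085]
tcp_rot: [[0.145, -0.986, -0.087], [-0.989, -0.141, -0.051], [0.038, 0.093, -0.995]]
force: [0.4, -0.2, -0.2]
opening: 1.002
```

```bash
python3 p.py .4365 -.361 .065 -81.1 40
```

```text
46.03 TRUE [ 0.4375 -0.3657  0.1384] psi -81.65 zax [-0.087 -0.051 -0.995] F [ 0.4 -0.2 -0.2] op 1.002
n 5 dist 73.5 turn -0.55
[[-1.5,-1.3,14.6],-0.002],[[-1.5,-1.3,14.6],-0.002],[[-1.5,-1.3,14.6],-0.002],[[-1.5,-1.3,14.6],-0.002],[[-1.5,-1.3,14.6],-0.002],
```

Request:
send_rows:
  motion:
    - [[-1,-1,14],-0.002]
    - [[-1,-1,15],-0.002]
    - [[-1,-1,15],-0.002]
    - [[-2,-1,14],-0.002]
    - [[-2,-1,12],-0.002]

```text
time_s: 46.45
position: [0.4297, -0.3658, 0.0332]
tcp_rot: [[0.15, -0.985, -0.089], [-0.988, -0.146, -0.05], [0.036, 0.095, -0.995]]
force: [-0.3, -0.2, 0.7]
opening: 1.002
```

```bash
python3 p.py .4365 -.361 .012 -81.1 40;  python3 - <<'E'
from p import *
S=capture("side");T=capture("top");crop(T,300,130,460,270,5,"b.png");crop(S,290,80,430,200,5,"a.png")
E
```

```text
46.45 TRUE [ 0.4324 -0.3643  0.063 ] psi -81.36 zax [-0.089 -0.05  -0.995] F [-0.3 -0.2  0.7] op 1.002
n 5 dist 51.3 turn -0.26
[[-0.9,-1.9,10],-0.001],[[-0.9,-1.9,10],-0.001],[[-0.9,-1.9,10],-0.001],[[-0.9,-1.9,10],-0.001],[[-0.9,-1.9,10],-0.001],
```

Request:
send_rows:
  motion:
    - [[-1,-2,11],-0.001]
    - [[-1,-2,11],0]
    - [[-1,-2,11],0]
    - [[-1,-2,9],0]
    - [[0,-1,6],0]

```text
time_s: 46.97
position: [0.4349, -0.3629, -0.0179]
tcp_rot: [[0.151, -0.985, -0.087], [-0.988, -0.147, -0.051], [0.037, 0.094, -0.995]]
force: [-0.2, -0.5, 0.2]
opening: 1.002
```

Request:
send_rows:
  motion:
    - [[0,0,0],0]
    - [[0,0,0],0]
    - [[0,0,0],0]
    - [[0,0,0],0]
    - [[0,0,0],0]
  gripper: 0.9

```text
time_s: 47.38
position: [0.4348, -0.3625, -0.0195]
tcp_rot: [[0.152, -0.984, -0.089], [-0.988, -0.148, -0.05], [0.036, 0.095, -0.995]]
force: [0.1, 0.3, 0.8]
opening: 0.709
```

Request:
send_rows:
  motion:
    - [[0,0,0],0]
    - [[0,0,0],0]
    - [[0,0,0],0]
    - [[0,0,0],0]
    - [[0,0,0],0]

```text
time_s: 47.8
position: [0.4352, -0.3631, -0.0183]
tcp_rot: [[0.152, -0.985, -0.087], [-0.988, -0.148, -0.051], [0.038, 0.094, -0.995]]
force: [0.0, 0.8, -1.9]
opening: 0.528
```

```bash
python3 p.py .537 -.0265 .15 -88.6 40
```

```text
47.8 TRUE [ 0.4378 -0.3615  0.0115] psi -81.27 zax [-0.087 -0.051 -0.995] F [ 0.   0.8 -1.9] op 0.528
n 10 dist 375.8 turn 7.33
[[-31.1,-13.4,-16.4],0.013],[[-31.2,-13,-16.4],0.013],[[-31.4,-12.6,-16.4],0.013],[[-31.6,-12.2,-16.4],0.013],[[-31.7,-11.8,-16.4],0.013],
[[-31.9,-11.4,-16.4],0.013],[[-32,-11,-16.4],0.013],[[-32.1,-10.6,-16.4],0.013],[[-32.3,-10.2,-16.4],0.013],[[-32.4,-9.8,-16.4],0.013],
```

Request:
send_rows:
  motion:
    - [[0,0,-8],0]
    - [[0,1,-18],0]
    - [[0,2,-32],0]
    - [[-5,2,-36],0]
    - [[-10,0,-36],0]

```text
time_s: 48.22
position: [0.4346, -0.3389, 0.1081]
tcp_rot: [[0.149, -0.984, -0.1], [-0.989, -0.146, -0.037], [0.021, 0.105, -0.994]]
force: [0.5, 0.1, -1.9]
opening: 0.527
```

```bash
python3 p.py .536 -.0265 .15 -88.6 37
```

```text
48.22 TRUE [ 0.4377 -0.3378  0.1379] psi -81.41 zax [-0.1   -0.037 -0.994] F [ 0.5  0.1 -1.9] op 0.527
n 10 dist 326.7 turn 7.19
[[-29.3,-14.1,-3.3],0.013],[[-29.5,-13.7,-3.3],0.013],[[-29.6,-13.4,-3.3],0.013],[[-29.8,-13,-3.3],0.013],[[-29.9,-12.6,-3.3],0.013],
[[-30.1,-12.2,-3.3],0.013],[[-30.3,-11.9,-3.3],0.013],[[-30.4,-11.5,-3.3],0.013],[[-30.5,-11.1,-3.3],0.013],[[-30.7,-10.7,-3.3],0.013],
```

Request:
send_rows:
  motion:
    - [[-20,-10,-4],0.01]
    - [[-30,-14,-4],0.013]
    - [[-32,-13,-4],0.013]
    - [[-32,-13,-3],0.013]
    - [[-32,-13,-3],0.013]

```text
time_s: 48.63
position: [0.4872, -0.1909, 0.1281]
tcp_rot: [[0.075, -0.994, -0.081], [-0.996, -0.071, -0.054], [0.048, 0.085, -0.995]]
force: [0.7, -0.3, -2.1]
opening: 0.532
```

Request:
send_rows:
  motion:
    - [[-32,-12,-3],0.013]
    - [[-32,-12,-3],0.013]
    - [[-32,-12,-2],0.013]
    - [[-25,-10,-1],0.013]
    - [[-15,-6,0],0.01]

```text
time_s: 49.05
position: [0.5335, -0.0413, 0.1296]
tcp_rot: [[0.012, -0.997, -0.078], [-0.999, -0.008, -0.053], [0.053, 0.079, -0.996]]
force: [0.4, 0.1, -1.4]
opening: 0.53
```

```bash
python3 p.py .536 -.0265 .1 -88.6 37
```

```text
49.05 TRUE [ 0.5359 -0.0397  0.1595] psi -89.32 zax [-0.078 -0.053 -0.996] F [ 0.4  0.1 -1.4] op 0.53
n 5 dist 60.9 turn -0.72
[[-3.3,-1,11.7],-0.003],[[-3.3,-1,11.7],-0.003],[[-3.2,-1,11.7],-0.003],[[-3.2,-1,11.7],-0.003],[[-3.2,-1,11.7],-0.003],
```

Request:
send_rows:
  motion:
    - [[-3,-1,10],-0.003]
    - [[-2,-1,12],-0.003]
    - [[-2,-1,12],-0.003]
    - [[-2,-1,12],-0.003]
    - [[-2,-1,10],-0.003]

```text
time_s: 49.47
position: [0.5357, -0.0295, 0.0732]
tcp_rot: [[0.037, -0.997, -0.071], [-0.998, -0.033, -0.056], [0.053, 0.073, -0.996]]
force: [0.8, 0.0, -2.3]
opening: 0.529
```

```bash
python3 p.py .536 -.0265 .04 -88.6 37; python3 - <<'E'
from p import *
S=capture("side");T=capture("top");crop(S,180,110,350,260,4,"a.png");crop(T,180,130,330,240,5,"b.png")
E
```

```text
49.47 TRUE [ 0.5378 -0.0279  0.1031] psi -87.89 zax [-0.071 -0.056 -0.996] F [ 0.8  0.  -2.3] op 0.529
n 5 dist 63.1 turn 0.71
[[-1,-0.6,12.6],0.002],[[-1,-0.6,12.6],0.002],[[-1,-0.6,12.6],0.002],[[-1,-0.6,12.6],0.002],[[-1,-0.6,12.6],0.002],
```

Request:
send_rows:
  motion:
    - [[-1,-1,12],0.002]
    - [[-1,-1,13],0.002]
    - [[-1,-1,13],0.002]
    - [[-1,-1,12],0.002]
    - [[-1,0,10],0.002]

```text
time_s: 49.98
position: [0.5374, -0.0315, 0.0135]
tcp_rot: [[0.023, -0.998, -0.066], [-0.998, -0.019, -0.057], [0.056, 0.068, -0.996]]
force: [-0.7, 0.9, -2.4]
opening: 0.524
```

```bash
python3 p.py .536 -.0265 .0195 -88.6 37
```

```text
49.98 TRUE [ 0.5394 -0.0297  0.0434] psi -88.67 zax [-0.066 -0.057 -0.996] F [-0.7  0.9 -2.4] op 0.524
n 5 dist 24.3 turn -0.07
[[-0.9,0.3,4.8],-0],[[-0.9,0.3,4.8],-0],[[-0.9,0.3,4.8],-0],[[-0.9,0.3,4.8],-0],[[-0.9,0.3,4.8],-0],
```

Request:
send_rows:
  motion:
    - [[-1,0,5],0]
    - [[-1,0,5],0]
    - [[-1,0,5],0]
    - [[0,0,3],0]
    - [[0,0,3],0]

```text
time_s: 50.4
position: [0.5359, -0.0309, -0.0091]
tcp_rot: [[0.022, -0.998, -0.066], [-0.998, -0.018, -0.058], [0.056, 0.068, -0.996]]
force: [0.7, -0.0, -1.6]
opening: 0.528
```

Request:
send_rows:
  motion:
    - [[0,0,2],0]
    - [[0,0,2],0]
    - [[0,0,2],0]
    - [[0,0,1],0]
    - [[0,0,0],0]

```text
time_s: 50.82
position: [0.5363, -0.0311, -0.0103]
tcp_rot: [[0.022, -0.998, -0.064], [-0.998, -0.019, -0.058], [0.057, 0.066, -0.996]]
force: [0.3, -0.2, -1.6]
opening: 0.532
```

Request:
send_rows:
  motion:
    - [[0,0,2],0]
    - [[0,0,2],0]
    - [[0,0,2],0]
    - [[0,0,1],0]
    - [[0,0,0],0]

```text
time_s: 51.23
position: [0.5368, -0.0313, -0.0107]
tcp_rot: [[0.023, -0.998, -0.062], [-0.998, -0.019, -0.059], [0.058, 0.063, -0.996]]
force: [-1.3, 0.1, -0.1]
opening: 0.53
```

Contact; release and lift.

Request:
send_rows:
  motion:
    - [[0,0,0],0]
    - [[0,0,0],0]
    - [[0,0,0],0]
    - [[0,0,0],0]
    - [[0,0,0],0]
  gripper: 0.25

```text
time_s: 51.65
position: [0.5381, -0.0317, -0.0117]
tcp_rot: [[0.023, -0.998, -0.06], [-0.998, -0.019, -0.06], [0.059, 0.061, -0.996]]
force: [0.1, 0.5, -0.6]
opening: 0.735
```

Request:
send_rows:
  motion:
    - [[0,0,-8],0]
    - [[0,0,-15],0]
    - [[0,1,-25],0]
    - [[0,2,-32],0]
    - [[0,2,-35],0]

```text
time_s: 52.07
position: [0.5343, -0.0241, 0.1004]
tcp_rot: [[0.023, -0.997, -0.078], [-0.998, -0.018, -0.056], [0.054, 0.08, -0.995]]
force: [0.1, -0.8, -0.5]
opening: 0.749
```

Request:
send_rows:
  motion:
    - [[8,0,-20],0]
    - [[20,3,-20],0]
    - [[30,6,-20],0]
    - [[35,8,-15],0]
    - [[35,8,-10],0]

```text
time_s: 52.48
position: [0.5217, -0.1443, 0.2061]
tcp_rot: [[0.035, -0.997, -0.066], [-0.998, -0.031, -0.057], [0.054, 0.068, -0.996]]
force: [1.1, -0.6, 0.7]
opening: 0.756
```

```bash
python3 - <<'E'
from boxes import *
S=capture("side");T=capture("top");st();crop(S,180,110,350,260,4,"a.png");crop(T,180,130,330,240,5,"b.png");cv2.imwrite("pics/ft.png",T["image"])
E
```

```text
52.58 TRUE [ 0.5247 -0.1471  0.237 ] psi -88.41 zax [-0.063 -0.06  -0.996] F [-0.3 -0.3 -0.9] op 0.752
```

```bash
python3 - <<'E'
from p import *
S=capture("side");T=capture("top")
im=T["image"]; crop(T,220,110,300,150,9,"b.png")
print(onz(T,(257.2,131),.2267))
crop(S,190,90,270,160,9,"a.png")
E
python3 p.py .70 .065 .30 1.4 40
```

```text
[0.70145508 0.06287943 0.2267    ]
52.68 TRUE [ 0.523  -0.1425  0.2341] psi -88.26 zax [-0.069 -0.055 -0.996] F [-0.6 -0.3  0.5] op 0.748
n 15 dist 280.6 turn -89.66
[[-13.2,-11.8,-5.9],-0.104],[[-11.9,-13.1,-5.9],-0.104],[[-10.5,-14.3,-5.9],-0.104],[[-8.9,-15.3,-5.9],-0.104],[[-7.3,-16.2,-5.9],-0.104],
[[-5.6,-16.8,-5.9],-0.104],[[-3.8,-17.3,-5.9],-0.104],[[-2,-17.6,-5.9],-0.104],[[-0.1,-17.7,-5.9],-0.104],[[1.7,-17.6,-5.9],-0.104],
[[3.6,-17.4,-5.9],-0.104],[[5.4,-16.9,-5.9],-0.104],[[7.1,-16.3,-5.9],-0.104],[[8.7,-15.4,-5.9],-0.104],[[10.3,-14.4,-5.9],-0.104],
```

```bash
python3 - <<'E'
from p import *
S=capture("side");T=capture("top")
print(tri(S,(222.3,131.5),T,(256.4,131)))
E
```

```text
(array([0.70356425, 0.06602963, 0.22263194]), np.float64(0.0029271456268190983))
```

Request:
send_rows:
  motion:
    - [[-5,-4,-20],-0.104]
    - [[-8,-8,-18],-0.104]
    - [[-10,-14,-15],-0.104]
    - [[-9,-16,-12],-0.104]
    - [[-8,-17,-8],-0.104]
  gripper: 0.6

```text
time_s: 53.2
position: [0.5653, -0.074, 0.2643]
tcp_rot: [[0.546, -0.833, -0.091], [-0.838, -0.544, -0.047], [-0.011, 0.102, -0.995]]
force: [0.5, -0.5, 0.4]
opening: 0.461
```

Request:
send_rows:
  motion:
    - [[-6,-18,-2],-0.104]
    - [[-4,-19,-2],-0.104]
    - [[-2,-20,-2],-0.104]
    - [[0,-20,-2],-0.104]
    - [[2,-20,-2],-0.104]

```text
time_s: 53.62
position: [0.6266, 0.0175, 0.2618]
tcp_rot: [[0.904, -0.416, -0.099], [-0.421, -0.906, -0.045], [-0.071, 0.082, -0.994]]
force: [0.5, -0.3, -0.4]
opening: 0.4
```

```bash
python3 p.py .70 .065 .285 1.4 40
```

```text
53.62 TRUE [0.6295 0.0188 0.2916] psi -24.99 zax [-0.099 -0.045 -0.994] F [ 0.5 -0.3 -0.4] op 0.4
n 5 dist 84.5 turn -26.39
[[8.9,-14.3,-0.5],-0.092],[[10.2,-13.4,-0.5],-0.092],[[11.4,-12.4,-0.5],-0.092],[[12.5,-11.3,-0.5],-0.092],[[13.5,-10.1,-0.5],-0.092],
```

Request:
send_rows:
  motion:
    - [[9,-14,-1],-0.092]
    - [[10,-13,-1],-0.092]
    - [[11,-12,-1],-0.092]
    - [[12,-11,-1],-0.092]
    - [[13,-10,-1],-0.092]

```text
time_s: 54.03
position: [0.6917, 0.0796, 0.2502]
tcp_rot: [[0.991, 0.07, -0.114], [0.065, -0.997, -0.043], [-0.116, 0.036, -0.993]]
force: [0.6, -0.5, -0.5]
opening: 0.397
```

```bash
python3 p.py .699 .064 .25 1.4 40; python3 - <<'E'
from p import *
S=capture("side");crop(S,170,50,300,170,6,"a.png")
E
```

```text
54.03 TRUE [0.6951 0.0809 0.2799] psi 3.77 zax [-0.114 -0.043 -0.993] F [ 0.6 -0.5 -0.5] op 0.397
n 5 dist 34.6 turn 2.37
[[1.3,3.2,6],0.008],[[1.3,3.2,6],0.008],[[1.3,3.2,6],0.008],[[1.3,3.2,6],0.008],[[1.4,3.2,6],0.008],
```

Request:
send_rows:
  motion:
    - [[1,3,7],0.008]
    - [[1,3,7],0.008]
    - [[1,3,7],0.008]
    - [[1,3,6],0.008]
    - [[1,2,5],0.008]

```text
time_s: 54.5
position: [0.6921, 0.071, 0.2103]
tcp_rot: [[0.992, 0.035, -0.12], [0.03, -0.999, -0.042], [-0.121, 0.039, -0.992]]
force: [1.1, -0.7, 0.1]
opening: 0.402
```

```bash
python3 p.py .699 .064 .208 1.4 40; python3 - <<'E'
from p import *
S=capture("side");crop(S,170,50,300,170,6,"a.png")
E
```

```text
54.5 TRUE [0.6957 0.0723 0.2401] psi 1.71 zax [-0.12  -0.042 -0.992] F [ 1.1 -0.7  0.1] op 0.402
n 5 dist 33.3 turn 0.31
[[1.4,1.4,6.4],0.001],[[1.4,1.4,6.4],0.001],[[1.4,1.4,6.4],0.001],[[1.4,1.4,6.4],0.001],[[1.4,1.4,6.4],0.001],
```

Request:
send_rows:
  motion:
    - [[3,1,2],0]
    - [[3,2,4],0]
    - [[1,2,7],0]
    - [[1,1,8],0]
    - [[1,1,8],0]

```text
time_s: 54.97
position: [0.6987, 0.0593, 0.1794]
tcp_rot: [[0.993, 0.03, -0.118], [0.025, -0.999, -0.043], [-0.119, 0.039, -0.992]]
force: [0.5, 0.2, -0.6]
opening: 0.4
```

```bash
python3 p.py .699 .064 .208 1.4 40; python3 - <<'E'
from p import *
S=capture("side");crop(S,170,50,300,170,6,"a.png")
E
```

```text
54.97 TRUE [0.7022 0.0606 0.2092] psi 1.43 zax [-0.118 -0.043 -0.992] F [ 0.5  0.2 -0.6] op 0.4
n 5 dist 4.8 turn 0.03
[[-0.6,-0.7,0.3],0],[[-0.6,-0.7,0.3],0],[[-0.6,-0.7,0.3],0],[[-0.6,-0.7,0.3],0],[[-0.6,-0.7,0.3],0],
```

Handle bar is between the fingers. Close.

Request:
send_rows:
  motion:
    - [[-1,0,0],0]
    - [[-1,0,0],0]
    - [[0,0,0],0]
    - [[0,0,0],0]
    - [[0,0,0],0]
  gripper: 0.95

```text
time_s: 55.43
position: [0.6944, 0.059, 0.1761]
tcp_rot: [[0.992, 0.03, -0.124], [0.025, -0.999, -0.042], [-0.125, 0.039, -0.991]]
force: [-0.2, 0.2, -1.0]
opening: 0.12
```

Request:
send_rows:
  motion:
    - [[0,0,0],0]
    - [[0,0,0],0]
    - [[0,0,0],0]
    - [[0,0,0],0]
    - [[0,0,0],0]

```text
time_s: 55.85
position: [0.6943, 0.059, 0.1761]
tcp_rot: [[0.992, 0.03, -0.124], [0.025, -0.999, -0.043], [-0.125, 0.04, -0.991]]
force: [-0.5, 0.3, -1.0]
opening: 0.124
```

```bash
cp hinge.txt hinge0.txt; python3 lid.py x -0.06; python3 - <<'E'
from lid import *
s=st(); h=hp(s); 
H0=h-pos(1.72); H0[1]=.0633; print(H0); open("hinge.txt","w").write(str(list(map(float,H0))))
E
python3 lid.py x -0.05
```

```text
55.85 TRUE [0.698  0.0602 0.2059] psi 1.45 zax [-0.124 -0.043 -0.991] F [-0.5  0.3 -1. ] op 0.124
h [0.7004 0.0611 0.2247]
theta 1.726 r 0.1731
[[-8.9,-3.8,-7.1],0],[[-10.4,0.1,-2.4],0],[[-10.5,0.1,-1.8],0],[[-10.6,0,-1.1],0],[[-10.6,0,-0.5],0],55.85 TRUE [0.698  0.0602 0.2059] psi 1.45 zax [-0.124 -0.043 -0.991] F [-0.5  0.3 -1. ] op 0.124
[0.62569642 0.0633     0.06404126]
55.85 TRUE [0.698  0.0602 0.2059] psi 1.45 zax [-0.124 -0.043 -0.991] F [-0.5  0.3 -1. ] op 0.124
h [0.7004 0.0611 0.2247]
theta 1.719 r 0.1772
[[-8.5,-4,-2.7],0],[[-8.6,0.1,-2.1],0],[[-8.7,0.1,-1.6],0],[[-8.8,0,-1.2],0],[[-8.8,0,-0.7],0],
```

Request:
send_rows:
  motion:
    - [[-9,0,-3],0]
    - [[-9,0,-2],0]
    - [[-9,0,-2],0]
    - [[-9,0,-1],0]
    - [[-9,0,-1],0]

```text
time_s: 56.27
position: [0.6504, 0.0575, 0.1911]
tcp_rot: [[0.993, 0.03, -0.117], [0.025, -0.999, -0.044], [-0.118, 0.041, -0.992]]
force: [0.9, -2.0, -4.8]
opening: 0.129
```

```bash
python3 lid.py x -0.06
```

```text
56.27 TRUE [0.6539 0.0589 0.2209] psi 1.44 zax [-0.117 -0.044 -0.992] F [ 0.9 -2.  -4.8] op 0.129
h [0.6562 0.0597 0.2397]
theta 1.456 r 0.1783
[[-10.7,-4.4,0.7],0],[[-10.6,-0,0.4],0],[[-10.6,-0.1,1],0],[[-10.5,-0.1,1.7],0],[[-10.4,-0.1,2.3],0],
```

Request:
send_rows:
  motion:
    - [[-11,0,2],0]
    - [[-11,0,1],0]
    - [[-11,0,1],0]
    - [[-10,0,2],0]
    - [[-10,0,2],0]

```text
time_s: 56.68
position: [0.5929, 0.0558, 0.1925]
tcp_rot: [[0.994, 0.03, -0.108], [0.025, -0.999, -0.044], [-0.109, 0.041, -0.993]]
force: [2.8, -1.3, -11.4]
opening: 0.127
```

```bash
python3 lid.py x -0.06
```

```text
56.68 TRUE [0.5961 0.0571 0.2223] psi 1.46 zax [-0.108 -0.044 -0.993] F [  2.8  -1.3 -11.4] op 0.127
h [0.5982 0.058  0.2411]
theta 1.13 r 0.1792
[[-9.6,-4.9,4.9],0],[[-10,-0.2,3.7],0],[[-9.7,-0.2,4.3],0],[[-9.5,-0.2,4.8],0],[[-9.1,-0.2,5.4],0],
```

Request:
send_rows:
  motion:
    - [[-9,0,7],0]
    - [[-9,0,5],0]
    - [[-9,0,5],0]
    - [[-9,0,5],0]
    - [[-9,0,6],0]

```text
time_s: 57.1
position: [0.5421, 0.0542, 0.1763]
tcp_rot: [[0.995, 0.03, -0.094], [0.026, -0.999, -0.044], [-0.095, 0.041, -0.995]]
force: [3.4, 0.2, -4.5]
opening: 0.125
```

```bash
python3 lid.py x -0.06
```

```text
57.1 TRUE [0.545  0.0555 0.2062] psi 1.49 zax [-0.094 -0.044 -0.995] F [ 3.4  0.2 -4.5] op 0.125
h [0.5468 0.0564 0.2251]
theta 0.828 r 0.1794
[[-7.7,-5.3,7.5],0],[[-8.5,-0.3,6.4],0],[[-8.1,-0.3,6.9],0],[[-7.7,-0.3,7.3],0],[[-7.2,-0.3,7.8],0],
```

Request:
send_rows:
  motion:
    - [[-8,0,8],0]
    - [[-8,0,7],0]
    - [[-8,0,7],0]
    - [[-7,0,7],0]
    - [[-7,0,8],0]

```text
time_s: 57.52
position: [0.5004, 0.0531, 0.1469]
tcp_rot: [[0.997, 0.029, -0.076], [0.026, -0.999, -0.042], [-0.077, 0.04, -0.996]]
force: [2.5, 0.8, -2.1]
opening: 0.124
```

```bash
python3 lid.py x -0.06
```

```text
57.52 TRUE [0.5027 0.0543 0.1768] psi 1.49 zax [-0.076 -0.042 -0.996] F [ 2.5  0.8 -2.1] op 0.124
h [0.5042 0.0551 0.1957]
theta 0.539 r 0.1793
[[-5.5,-5.6,9.2],0],[[-6.5,-0.3,8.4],0],[[-6,-0.4,8.8],0],[[-5.4,-0.4,9.1],0],[[-4.9,-0.4,9.4],0],
```

Request:
send_rows:
  motion:
    - [[-6,0,9],0]
    - [[-6,0,9],0]
    - [[-6,0,9],0]
    - [[-5,0,9],0]
    - [[-5,0,9],0]

```text
time_s: 57.93
position: [0.4705, 0.0522, 0.1083]
tcp_rot: [[0.998, 0.027, -0.057], [0.025, -0.999, -0.04], [-0.058, 0.038, -0.998]]
force: [2.5, 0.5, -2.4]
opening: 0.124
```

```bash
python3 lid.py x -0.045
```

```text
57.93 TRUE [0.4722 0.0534 0.1383] psi 1.44 zax [-0.057 -0.04  -0.998] F [ 2.5  0.5 -2.4] op 0.124
h [0.4733 0.0542 0.1572]
theta 0.262 r 0.1788
[[-2.2,-5.7,7.7],0],[[-3.3,-0.3,7.3],0],[[-2.9,-0.3,7.4],0],[[-2.6,-0.3,7.5],0],[[-2.3,-0.3,7.6],0],
```

Request:
send_rows:
  motion:
    - [[-3,0,8],0]
    - [[-3,0,8],0]
    - [[-3,0,8],0]
    - [[-2,0,7],0]
    - [[-2,0,6],0]

```text
time_s: 58.35
position: [0.4563, 0.0519, 0.0757]
tcp_rot: [[0.999, 0.026, -0.042], [0.025, -0.999, -0.038], [-0.043, 0.037, -0.998]]
force: [1.7, 1.0, -1.2]
opening: 0.127
```

```bash
python3 lid.py x -0.02; python3 - <<'E'
from p import *
S=capture("side");crop(S,190,120,350,260,5,"a.png")
E
```

```text
58.35 TRUE [0.4575 0.0531 0.1056] psi 1.41 zax [-0.042 -0.038 -0.998] F [ 1.7  1.  -1.2] op 0.127
h [0.4583 0.0538 0.1246]
theta 0.061 r 0.1782
[[-0.1,-5.6,3.5],0],[[-1,-0.1,3.4],0],[[-0.9,-0.1,3.4],0],[[-0.8,-0.1,3.4],0],[[-0.8,-0.1,3.5],0],
```

Request:
send_rows:
  motion:
    - [[-1,0,3],0]
    - [[-1,0,3],0]
    - [[0,0,2],0]
    - [[0,0,2],0]
    - [[0,0,1],0]

```text
time_s: 58.82
position: [0.4549, 0.0518, 0.0706]
tcp_rot: [[0.999, 0.026, -0.037], [0.025, -0.999, -0.039], [-0.038, 0.038, -0.999]]
force: [1.6, 1.3, -3.4]
opening: 0.128
```

```bash
python3 lid.py x -0.02
```

```text
58.82 TRUE [0.456  0.053  0.1006] psi 1.42 zax [-0.037 -0.039 -0.999] F [ 1.6  1.3 -3.4] op 0.128
h [0.4567 0.0537 0.1196]
theta 0.031 r 0.178
[[-0.2,-5.6,3.4],0],[[-0.9,-0.1,3.4],0],[[-0.8,-0.1,3.4],0],[[-0.7,-0.1,3.5],0],[[-0.7,-0.1,3.5],0],
```

Request:
send_rows:
  motion:
    - [[0,0,3],0]
    - [[0,0,3],0]
    - [[0,0,2],0]
    - [[0,0,2],0]
    - [[0,0,1],0]

```text
time_s: 59.23
position: [0.4552, 0.0517, 0.0704]
tcp_rot: [[0.999, 0.027, -0.032], [0.026, -0.999, -0.041], [-0.033, 0.04, -0.999]]
force: [1.5, 1.0, -0.1]
opening: 0.13
```

```bash
python3 lid.py x -0.02; python3 - <<'E'
from p import *
S=capture("side");crop(S,190,120,350,260,5,"a.png")
E
```

```text
59.23 TRUE [0.4561 0.053  0.1004] psi 1.5 zax [-0.032 -0.041 -0.999] F [ 1.5  1.  -0.1] op 0.13
h [0.4567 0.0537 0.1193]
theta 0.03 r 0.178
[[-0.2,-5.6,3.4],0],[[-0.9,-0.1,3.4],0],[[-0.8,-0.1,3.4],0],[[-0.8,-0.1,3.5],0],[[-0.7,-0.1,3.5],0],
```

Request:
send_rows:
  motion:
    - [[0,0,0],0]
    - [[0,0,0],0]
    - [[0,0,0],0]
    - [[0,0,0],0]
    - [[0,0,0],0]
  gripper: 0.5

```text
time_s: 59.7
position: [0.4516, 0.0514, 0.0697]
tcp_rot: [[0.999, 0.028, -0.039], [0.026, -0.999, -0.041], [-0.04, 0.04, -0.998]]
force: [-0.2, 0.2, 0.0]
opening: 0.422
```

Request:
send_rows:
  motion:
    - [[0,0,-8],0]
    - [[0,0,-15],0]
    - [[0,0,-25],0]
    - [[0,0,-30],0]
    - [[0,-10,-30],0]

```text
time_s: 60.12
position: [0.4489, 0.0651, 0.1755]
tcp_rot: [[0.998, 0.026, -0.062], [0.024, -0.999, -0.04], [-0.063, 0.038, -0.997]]
force: [0.5, 0.6, 0.3]
opening: 0.498
```

```bash
python3 - <<'E'
from p import *
S=capture("side");T=capture("top");cv2.imwrite("pics/fs.png",S["image"]);cv2.imwrite("pics/ft.png",T["image"])
crop(S,160,265,230,335,10,"a.png");crop(T,110,175,180,245,10,"b.png")
print([(round(r["p"],2),np.round(r["xy"],1)) for r in place_of("side","weight_knob")],[(round(r["p"],2),np.round(r["xy"],1)) for r in place_of("top","weight_knob")])
E
python3 p.py .494 .422 .2 1.4 40
```

```text
[(0.7, array([186. , 298.4])), (0.56, array([328.3, 225.7]))] [(0.78, array([334.8, 161.2])), (0.74, array([138.3, 206.4])), (0.6, array([253.8, 196.2])), (0.55, array([269.8, 251.6]))]
60.32 TRUE [0.4517 0.0672 0.2052] psi 1.5 zax [-0.057 -0.04  -0.998] F [-0.8 -0.6 -0.4] op 0.499
n 10 dist 357.3 turn 0.1
[[5.2,-35.3,-1.1],0],[[5.2,-35.3,-1.1],0],[[5.2,-35.3,-1.1],0],[[5.2,-35.3,-1.1],0],[[5.2,-35.3,-1.1],0],
[[5.1,-35.3,-1.1],0],[[5.1,-35.3,-1.1],0],[[5.1,-35.3,-1.1],0],[[5.1,-35.3,-1.1],0],[[5.1,-35.3,-1.1],0],
```

```bash
python3 - <<'E'
from p import *
S=capture("side");T=capture("top")
a=(186.0,295.3);b=(139.9,205.1)
print(onz(S,a,.067),onz(T,b,.067),tri(S,a,T,b))
E
```

```text
[0.49286743 0.42532673 0.067     ] [0.4964223  0.41960122 0.067     ] (array([0.49761438, 0.42254801, 0.05630987]), np.float64(0.0010261559424620296))
```

Request:
send_rows:
  motion:
    - [[3,-20,-2],0]
    - [[5,-36,-1],0]
    - [[5,-36,-1],0]
    - [[5,-36,-1],0]
    - [[5,-36,-1],0]
  gripper: 0.4

```text
time_s: 60.83
position: [0.4632, 0.2274, 0.1645]
tcp_rot: [[0.997, 0.014, -0.08], [0.011, -0.999, -0.044], [-0.08, 0.043, -0.996]]
force: [0.3, -0.3, -0.5]
opening: 0.595
```

Request:
send_rows:
  motion:
    - [[5,-36,-1],0]
    - [[5,-36,0],0]
    - [[5,-36,0],0]
    - [[5,-32,0],0]
    - [[3,-20,0],0]

```text
time_s: 61.25
position: [0.4786, 0.3941, 0.1457]
tcp_rot: [[0.995, 0.015, -0.097], [0.01, -0.999, -0.052], [-0.098, 0.051, -0.994]]
force: [0.5, -0.6, -0.5]
opening: 0.598
```

```bash
python3 p.py .496 .419 .11 1.4 40
```

```text
61.25 TRUE [0.4815 0.3957 0.1755] psi 0.57 zax [-0.097 -0.052 -0.994] F [ 0.5 -0.6 -0.5] op 0.598
n 5 dist 71.0 turn -0.83
[[4.2,-5.3,12.5],-0.003],[[4.2,-5.3,12.5],-0.003],[[4.2,-5.3,12.5],-0.003],[[4.3,-5.2,12.5],-0.003],[[4.3,-5.2,12.5],-0.003],
```

```bash
python3 p.py 0.494 0.4215 0.11 0.6; ls pics | tail -3; python3 - <<'E'
from h import *
from rig import capture,place_of
import cv2
for n in("top","side"):
    d=capture(n); cv2.imwrite(f"pics/w1_{n}.png",d["image"]); print(n,[ (o["xy"],o["p"]) for o in place_of(n,"weight_knob")][:3])
    for o in place_of(n,"weight_knob")[:3]: print(onz(d,o["xy"],0.054))
E
```

```text
61.25 TRUE [0.4815 0.3957 0.1755] psi 0.57 zax [-0.097 -0.052 -0.994] F [ 0.5 -0.6 -0.5] op 0.598
n 5 dist 71.5 turn -0.03
[[3.8,-5.8,12.5],-0],[[3.8,-5.8,12.5],-0],[[3.8,-5.8,12.5],-0],[[3.8,-5.8,12.5],-0],[[3.8,-5.8,12.5],-0],
t3.png
t4.png
top0.png
top [([335.8, 161.1], 0.95), ([269.6, 252.2], 0.66), ([138.0, 205.5], 0.62)]
[ 0.65280404 -0.19040864  0.054     ]
[0.36072992 0.01426521 0.054     ]
[0.49600325 0.42860142 0.054     ]
side [([292.0, 136.2], 0.74), ([327.6, 221.3], 0.7), ([184.9, 300.0], 0.61)]
[ 0.65680091 -0.1920813   0.054     ]
[0.36639919 0.01735596 0.054     ]
[0.49204088 0.43233685 0.054     ]
```

View pics/w1_side.png

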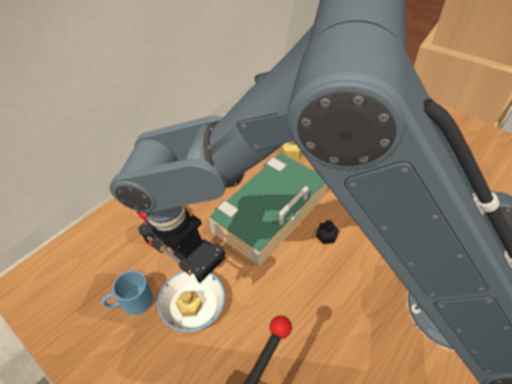

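View pics/w1_top.png

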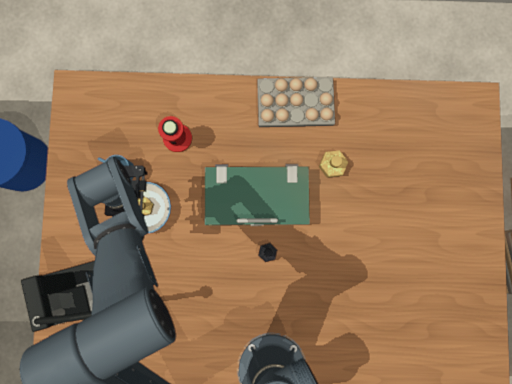

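```bash
python3 - <<'E'
from h import *
from rig import capture
import cv2
d=capture("side"); crop(d,150,255,240,345,7,"w2")
for z in(.067,.041,.054):
  for p in((.495,.4225,z),(.494,.430,z)): print(p,proj(d,p))
E
ls -t pics|head -2
```

```text
w1_side.png
w1_top.pngTraceback (most recent call last):
  File "<stdin>", line 4, in <module>
  File "h.py", line 22, in crop
    im=(d["image"] if img is None else img)[y0:y1,x0:x1]; cv2.imwrite("pics/"+name,cv2.resize(im,None,fx=s,fy=s,interpolation=cv2.INTER_CUBIC))
                                                          ~~~~~~~~~~~^^^^^^^^^^^^^^^^^^^^^^^^^^^^^^^^^^^^^^^^^^^^^^^^^^^^^^^^^^^^^^^^^^^^^^^^^^
cv2.error: OpenCV(4.12.0) /io/opencv/modules/imgcodecs/src/loadsave.cpp:1051: error: (-2:Unspecified error) could not find a writer for the specified extension in function 'imwrite_'
```

```bash
python3 - <<'E'
from h import *
from rig import capture
import cv2
d=capture("side"); crop(d,150,255,230,335,7,"w2.png")
for z in(.067,.041,.054):
  for p in((.495,.4225,z),(.494,.430,z)): 
    q=np.array(proj(d,p)).ravel(); print(p,q,(q-[150,255])*7)
E
```

```text
(0.495, 0.4225, 0.067) [186.27702862 293.9381943 ] [253.93920037 272.5673601 ]
(0.494, 0.43, 0.067) [184.22835796 296.38545766] [239.5985057  289.69820364]
(0.495, 0.4225, 0.041) [187.90743654 298.79312195] [265.35205575 306.55185362]
(0.494, 0.43, 0.041) [185.90539633 301.21182973] [251.33777431 323.48280813]
(0.495, 0.4225, 0.054) [187.10026218 296.38956818] [259.70183529 289.72697728]
(0.494, 0.43, 0.054) [185.07516969 298.82250892] [245.5261878  306.75756245]
```

View pics/w2.png

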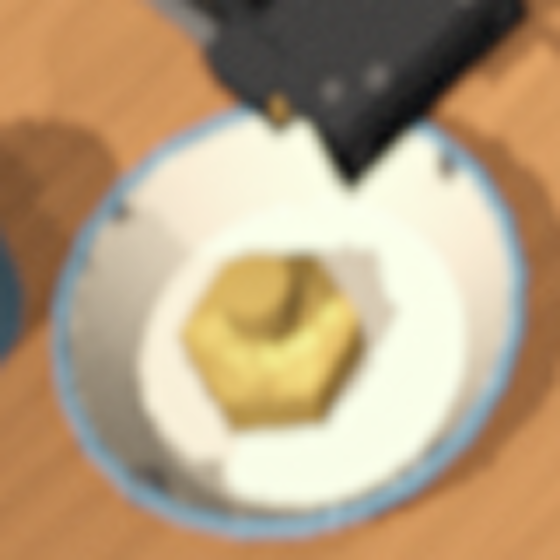

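Request:
send_rows:
  motion:
    - [[3.5,-6.5,12.5],0]
    - [[3.5,-6.5,12.5],0]
    - [[3.5,-6.5,12.5],0]
    - [[3.5,-6.5,12.5],0]
    - [[3.5,-6.5,12.5],0]

```text
time_s: 62.07
position: [0.4943, 0.4188, 0.0805]
tcp_rot: [[0.996, 0.005, -0.091], [0.001, -0.999, -0.049], [-0.091, 0.048, -0.995]]
force: [-0.4, 0.8, 0.2]
opening: 0.6
```

```bash
python3 p.py 0.492 0.425 0.039 0.6
```

```text
62.07 TRUE [0.497  0.4202 0.1104] psi 0.05 zax [-0.091 -0.049 -0.995] F [-0.4  0.8  0.2] op 0.6
n 5 dist 71.7 turn -0.55
[[0.3,-1.7,14.2],-0.002],[[0.3,-1.7,14.2],-0.002],[[0.3,-1.7,14.2],-0.002],[[0.3,-1.6,14.2],-0.002],[[0.3,-1.6,14.2],-0.002],
```

Request:
send_rows:
  motion:
    - [[0,-1.5,10],0]
    - [[0,-1.5,10],0]
    - [[0,-1.5,10],0]
    - [[0,-1.5,10],0]
    - [[0,0,0],0]

```text
time_s: 62.48
position: [0.4869, 0.4226, 0.029]
tcp_rot: [[0.995, 0.007, -0.1], [0.001, -0.999, -0.054], [-0.1, 0.053, -0.994]]
force: [-0.2, -0.1, -0.3]
opening: 0.603
```

```bash
python3 p.py 0.492 0.425 0.039 0.6; python3 - <<'E'
from h import *
from rig import capture
d=capture("side"); crop(d,150,255,230,335,7,"w3.png")
E
```

```text
62.48 TRUE [0.4899 0.4242 0.0588] psi 0.09 zax [-0.1   -0.054 -0.994] F [-0.2 -0.1 -0.3] op 0.603
n 5 dist 20.0 turn -0.51
[[0.8,-0.4,3.9],-0.002],[[0.8,-0.4,3.9],-0.002],[[0.8,-0.4,3.9],-0.002],[[0.8,-0.4,3.9],-0.002],[[0.8,-0.4,3.9],-0.002],
```

View pics/w3.png

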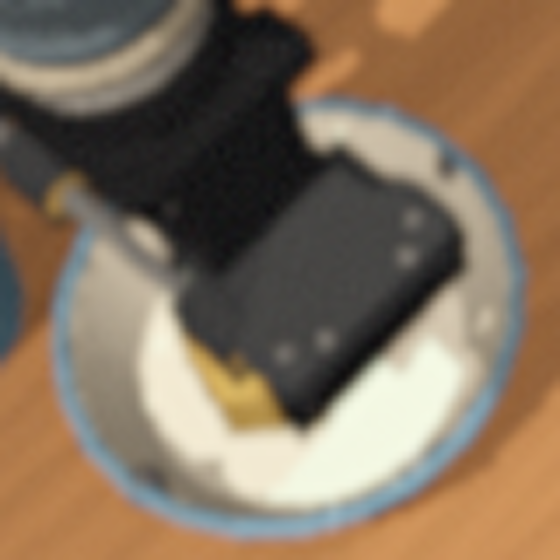

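Request:
send_rows:
  motion:
    - [[1,0,5],0]
    - [[1,0,5],0]
    - [[1,0,5],0]
    - [[1,0,2.5],0]
    - [[0,0,0],0]

```text
time_s: 62.95
position: [0.4917, 0.4224, 0.0128]
tcp_rot: [[0.996, 0.006, -0.094], [0.002, -0.999, -0.051], [-0.094, 0.051, -0.994]]
force: [0.9, 0.4, -0.1]
opening: 0.603
```

```bash
python3 p.py 0.492 0.425 0.039 0.6
```

```text
62.95 TRUE [0.4945 0.424  0.0426] psi 0.09 zax [-0.094 -0.051 -0.994] F [ 0.9  0.4 -0.1] op 0.603
n 5 dist 4.5 turn -0.51
[[-0.4,-0.2,0.8],-0.002],[[-0.4,-0.2,0.8],-0.002],[[-0.4,-0.2,0.8],-0.002],[[-0.4,-0.2,0.8],-0.002],[[-0.4,-0.2,0.8],-0.002],
```

Good; close here.

Request:
send_rows:
  motion:
    - [[0,0,2.5],0]
    - [[0,0,0],0]
    - [[0,0,0],0]
    - [[0,0,0],0]
    - [[0,0,0],0]
  gripper: 0.95

```text
time_s: 63.37
position: [0.4926, 0.4225, 0.0111]
tcp_rot: [[0.996, 0.006, -0.092], [0.001, -0.999, -0.05], [-0.092, 0.05, -0.994]]
force: [0.5, 0.2, 0.8]
opening: 0.306
```

Request:
send_rows:
  motion:
    - [[0,0,0],0]
    - [[0,0,0],0]
    - [[0,0,0],0]
    - [[0,0,0],0]
    - [[0,0,0],0]

```text
time_s: 63.78
position: [0.4932, 0.4226, 0.0114]
tcp_rot: [[0.996, 0.006, -0.091], [0.002, -0.999, -0.05], [-0.091, 0.049, -0.995]]
force: [-0.4, 0.7, -0.6]
opening: 0.299
```

```bash
python3 p.py 0.492 0.425 0.1 0.6
```

```text
63.78 TRUE [0.4959 0.4241 0.0412] psi 0.09 zax [-0.091 -0.05  -0.995] F [-0.4  0.7 -0.6] op 0.299
n 5 dist 58.9 turn -0.51
[[-1.8,0.4,-11.6],-0.002],[[-1.8,0.4,-11.6],-0.002],[[-1.8,0.4,-11.6],-0.002],[[-1.8,0.4,-11.6],-0.002],[[-1.8,0.4,-11.6],-0.002],
```

Request:
send_rows:
  motion:
    - [[0,0,-8],0]
    - [[-1,0,-12],0]
    - [[-1,0,-14],0]
    - [[-1,0,-14],0]
    - [[-1,0,-14],0]

```text
time_s: 64.2
position: [0.4889, 0.4227, 0.0708]
tcp_rot: [[0.994, 0.006, -0.106], [0.0, -0.998, -0.058], [-0.106, 0.057, -0.993]]
force: [0.3, -0.3, -5.0]
opening: 0.301
```

```bash
python3 p.py 0.485 0.40 0.21 0.6 25
```

```text
64.2 TRUE [0.4921 0.4244 0.1006] psi 0.02 zax [-0.106 -0.058 -0.993] F [ 0.3 -0.3 -5. ] op 0.301
n 5 dist 112.3 turn -0.58
[[-3.7,6.1,-21.3],-0.002],[[-3.7,6.1,-21.3],-0.002],[[-3.7,6.1,-21.3],-0.002],[[-3.8,6.1,-21.3],-0.002],[[-3.8,6.1,-21.3],-0.002],
```

Request:
send_rows:
  motion:
    - [[-4,6,-21],0]
    - [[-4,6,-21],0]
    - [[-4,6,-21],0]
    - [[-4,6,-21],0]
    - [[-4,6,-21],0]

```text
time_s: 64.62
position: [0.4758, 0.3976, 0.1826]
tcp_rot: [[0.993, 0.008, -0.114], [0.001, -0.998, -0.061], [-0.115, 0.06, -0.992]]
force: [0.1, -0.9, -4.9]
opening: 0.299
```

```bash
python3 p.py 0.545 0.04 0.21 0 25
```

```text
64.62 TRUE [0.4792 0.3994 0.2123] psi 0.08 zax [-0.114 -0.061 -0.992] F [ 0.1 -0.9 -4.9] op 0.299
n 15 dist 365.4 turn 0.08
[[4.3,23.9,1.1],0],[[4.3,23.9,1.1],0],[[4.3,23.9,1.1],0],[[4.3,23.9,1.1],0],[[4.3,23.9,1.1],0],
[[4.4,23.9,1.1],0],[[4.4,23.9,1.1],0],[[4.4,23.9,1.1],0],[[4.4,23.9,1.1],0],[[4.4,23.9,1.1],0],
[[4.4,23.9,1.1],0],[[4.4,23.9,1.1],0],[[4.4,23.9,1.1],0],[[4.4,23.9,1.1],0],[[4.4,23.9,1.1],0],
```

Request:
send_rows:
  motion:
    - [[4.5,24,1],0]
    - [[4.5,24,1],0]
    - [[4.5,24,1],0]
    - [[4.5,24,1],0]
    - [[4.5,24,1],0]

```text
time_s: 65.03
position: [0.4985, 0.2805, 0.1923]
tcp_rot: [[0.995, 0.016, -0.103], [0.011, -0.999, -0.051], [-0.103, 0.049, -0.993]]
force: [0.5, -0.0, -4.5]
opening: 0.288
```

Request:
send_rows:
  motion:
    - [[4.5,24,1],0]
    - [[4.5,24,1],0]
    - [[4.5,24,1],0]
    - [[4.5,24,1],0]
    - [[4.5,24,1],0]

```text
time_s: 65.45
position: [0.5191, 0.1554, 0.1938]
tcp_rot: [[0.994, 0.017, -0.105], [0.012, -0.999, -0.05], [-0.106, 0.048, -0.993]]
force: [0.3, -0.6, -5.1]
opening: 0.289
```

```bash
python3 p.py 0.545 0.04 0.19 0 25
```

```text
65.45 TRUE [0.5223 0.1569 0.2236] psi 0.7 zax [-0.105 -0.05  -0.993] F [ 0.3 -0.6 -5.1] op 0.289
n 5 dist 123.7 turn 0.7
[[4.9,23.1,7.3],0.002],[[5,23.1,7.3],0.002],[[5.1,23.1,7.3],0.002],[[5.1,23.1,7.3],0.002],[[5.2,23.1,7.3],0.002],
```

Request:
send_rows:
  motion:
    - [[5.5,23,4],0]
    - [[5.5,23,4],0]
    - [[5.5,23,4],0]
    - [[5.5,23,4],0]
    - [[5.5,20,4],0]

```text
time_s: 65.87
position: [0.5442, 0.0376, 0.1795]
tcp_rot: [[0.994, 0.016, -0.106], [0.011, -0.999, -0.048], [-0.106, 0.046, -0.993]]
force: [0.4, 0.6, -4.3]
opening: 0.287
```

```bash
python3 p.py 0.548 0.045 0.13 0 25; python3 - <<'E'
from h import *
from rig import capture
d=capture("side"); crop(d,190,120,340,270,5,"w4.png")
E
```

```text
65.87 TRUE [0.5474 0.039  0.2093] psi 0.65 zax [-0.106 -0.048 -0.993] F [ 0.4  0.6 -4.3] op 0.287
n 5 dist 79.5 turn 0.65
[[1.8,-1.9,15.7],0.002],[[1.8,-1.9,15.7],0.002],[[1.8,-1.9,15.7],0.002],[[1.8,-1.9,15.7],0.002],[[1.8,-1.9,15.7],0.002],
```

View pics/w4.png

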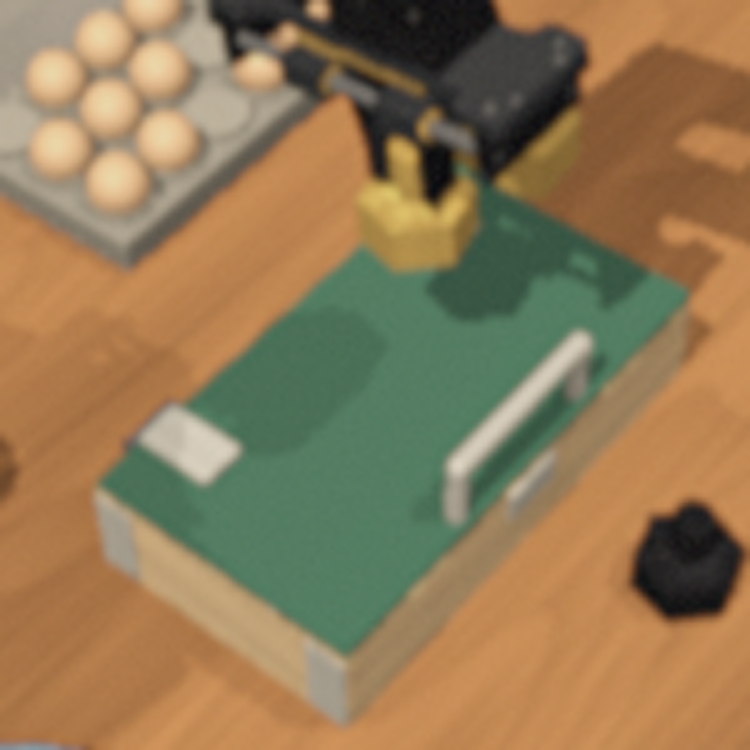

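Request:
send_rows:
  motion:
    - [[3,-1,16],0]
    - [[3,-1,16],0]
    - [[2.5,-1,16],0]
    - [[2.5,-1,15],0]
    - [[2,-1,10],0]

```text
time_s: 66.33
position: [0.5531, 0.0318, 0.1078]
tcp_rot: [[0.995, 0.006, -0.098], [0.002, -0.999, -0.05], [-0.098, 0.05, -0.994]]
force: [-0.6, 0.2, -4.4]
opening: 0.293
```

```bash
python3 p.py 0.552 0.045 0.112 0 25
```

```text
66.33 TRUE [0.556  0.0333 0.1376] psi 0.09 zax [-0.098 -0.05  -0.994] F [-0.6  0.2 -4.4] op 0.293
n 5 dist 28.4 turn 0.09
[[-0.3,-2.6,5],0],[[-0.3,-2.6,5],0],[[-0.3,-2.6,5],0],[[-0.3,-2.6,5],0],[[-0.3,-2.6,5],0],
```

Request:
send_rows:
  motion:
    - [[0,-1,5],0]
    - [[0,-1,5],0]
    - [[0,-1,5],0]
    - [[0,0,4],0]
    - [[0,0,0],0]

```text
time_s: 66.75
position: [0.5498, 0.0353, 0.0872]
tcp_rot: [[0.995, 0.007, -0.1], [0.002, -0.999, -0.049], [-0.101, 0.049, -0.994]]
force: [-1.1, -0.4, -5.1]
opening: 0.285
```

```bash
python3 p.py 0.556 0.035 0.110 0 25
```

```text
66.75 TRUE [0.5528 0.0367 0.117 ] psi 0.12 zax [-0.1   -0.049 -0.994] F [-1.1 -0.4 -5.1] op 0.285
n 5 dist 7.9 turn 0.12
[[0.8,0.3,1.3],0],[[0.8,0.3,1.3],0],[[0.8,0.3,1.3],0],[[0.8,0.3,1.3],0],[[0.8,0.3,1.3],0],
```

Request:
send_rows:
  motion:
    - [[0.5,0,3],0]
    - [[0.5,0,2.5],0]
    - [[0,0,0],0]
    - [[0,0,0],0]
    - [[0,0,0],0]

```text
time_s: 67.17
position: [0.5517, 0.035, 0.0826]
tcp_rot: [[0.995, 0.007, -0.097], [0.002, -0.999, -0.05], [-0.097, 0.049, -0.994]]
force: [-0.4, 0.9, -4.8]
opening: 0.293
```

Request:
send_rows:
  motion:
    - [[0,0,2.5],0]
    - [[0,0,0],0]
    - [[0,0,0],0]
    - [[0,0,0],0]
    - [[0,0,0],0]

```text
time_s: 67.58
position: [0.5525, 0.0348, 0.082]
tcp_rot: [[0.996, 0.007, -0.094], [0.002, -0.999, -0.05], [-0.094, 0.05, -0.994]]
force: [0.2, 0.0, -4.0]
opening: 0.288
```

Request:
send_rows:
  motion:
    - [[0,0,3],0]
    - [[0,0,0],0]
    - [[0,0,0],0]
    - [[0,0,0],0]
    - [[0,0,0],0]

```text
time_s: 68.0
position: [0.5525, 0.0348, 0.0813]
tcp_rot: [[0.996, 0.007, -0.093], [0.002, -0.999, -0.05], [-0.093, 0.05, -0.994]]
force: [0.8, 0.4, -2.5]
opening: 0.29
```

Request:
send_rows:
  motion:
    - [[0,0,3],0]
    - [[0,0,0],0]
    - [[0,0,0],0]
    - [[0,0,0],0]
    - [[0,0,0],0]

```text
time_s: 68.42
position: [0.5521, 0.0349, 0.0808]
tcp_rot: [[0.996, 0.007, -0.093], [0.002, -0.999, -0.05], [-0.094, 0.05, -0.994]]
force: [-0.5, 1.0, 0.2]
opening: 0.294
```

Seated on the lid; release.

Request:
send_rows:
  motion:
    - [[0,0,0],0]
    - [[0,0,0],0]
    - [[0,0,0],0]
    - [[0,0,0],0]
    - [[0,0,0],0]
  gripper: 0.4

```text
time_s: 68.83
position: [0.5524, 0.0344, 0.0808]
tcp_rot: [[0.996, 0.007, -0.094], [0.002, -0.999, -0.051], [-0.094, 0.051, -0.994]]
force: [0.1, 0.1, -0.2]
opening: 0.559
```

Request:
send_rows:
  motion:
    - [[0,0,0],0]
    - [[0,0,-5],0]
    - [[-1,0,-10],0]
    - [[-1,0,-15],0]
    - [[-1,0,-20],0]

```text
time_s: 69.25
position: [0.5518, 0.037, 0.1306]
tcp_rot: [[0.995, 0.007, -0.101], [0.002, -0.999, -0.05], [-0.101, 0.05, -0.994]]
force: [-0.1, -0.3, -0.4]
opening: 0.602
```

```bash
python3 p.py 0.5 0.035 0.3 0 30
```

```text
69.25 TRUE [0.5548 0.0385 0.1604] psi 0.1 zax [-0.101 -0.05  -0.994] F [-0.1 -0.3 -0.4] op 0.602
n 10 dist 150.0 turn 0.1
[[-6.9,1,-13.3],0],[[-6.9,1,-13.3],0],[[-6.9,1,-13.3],0],[[-6.9,1,-13.3],0],[[-6.9,1,-13.3],0],
[[-6.9,1,-13.3],0],[[-6.9,1,-13.3],0],[[-6.9,1,-13.3],0],[[-6.9,1,-13.3],0],[[-6.9,1,-13.3],0],
```

Rise, then move toward −y, clear of view.

Request:
send_rows:
  motion:
    - [[0,0,-25],0]
    - [[0,0,-30],0]
    - [[0,5,-30],0]
    - [[0,10,-20],0]
    - [[0,20,-10],0]

```text
time_s: 69.67
position: [0.5637, 0.011, 0.2579]
tcp_rot: [[0.995, 0.011, -0.097], [0.007, -0.999, -0.049], [-0.097, 0.048, -0.994]]
force: [0.5, -1.2, 0.2]
opening: 0.599
```

Request:
send_rows:
  motion:
    - [[0,35,0],0]
    - [[0,38,0],0]
    - [[0,38,0],0]
    - [[0,38,0],0]
    - [[0,38,0],0]

```text
time_s: 70.08
position: [0.5696, -0.1772, 0.28]
tcp_rot: [[0.997, 0.022, -0.078], [0.018, -0.998, -0.053], [-0.079, 0.051, -0.996]]
force: [0.6, -0.9, -0.5]
opening: 0.601
```

Request:
send_rows:
  motion:
    - [[0,38,0],0]
    - [[0,38,0],0]
    - [[0,38,0],0]
    - [[0,20,0],0]
    - [[0,0,0],0]

```text
time_s: 70.5
position: [0.5708, -0.3258, 0.2941]
tcp_rot: [[0.997, 0.014, -0.071], [0.01, -0.998, -0.06], [-0.072, 0.059, -0.996]]
force: [-1.1, 0.1, 0.2]
opening: 0.596
```

```bash
python3 p.py 0.5 -0.3 0.3 0 30|head -1; python3 - <<'E'
from h import *
from rig import capture
for n in("top","side"):
    d=capture(n); crop(d,0,0,512,384,1.5,f"f_{n}.png")
E
```

```text
70.5 TRUE [ 0.573 -0.324  0.324] psi 0.57 zax [-0.071 -0.06  -0.996] F [-1.1  0.1  0.2] op 0.596
```

View pics/f_side.png

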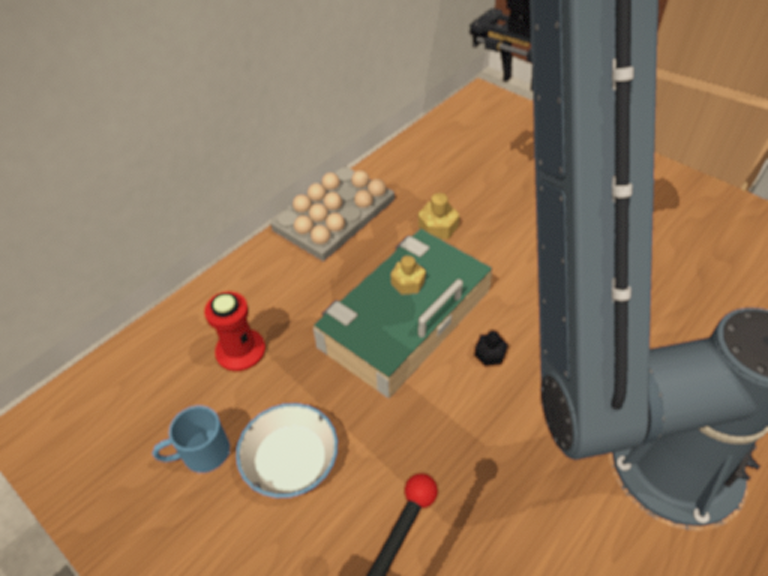

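View pics/f_top.png

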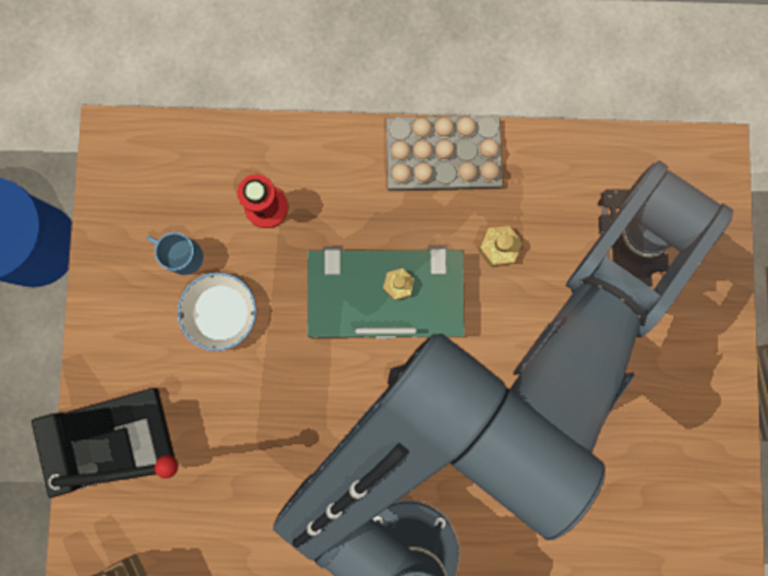

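The side view shows the weight upright on the shut lid at about (408,275). The basin is empty, and the lamp and mug are standing. The top view shows the weight at (399,284), no tan boxes on the visible bench, and the arm clear of everything.

```bash
python3 -c "
from rig import bot
print(bot.hand_in())"
```

```text
the job is handed in; nothing more can be done
None
```

The job is done and handed in at about 70 s of robot time.

**What I did:**
- I took the smaller brass weight off the lid and set it in the basin, then opened the lid onto its stop and let go.
- I put the three tan boxes flat and side by side in the case. A view of the whole bench showed no fourth.
- I shut the lid and put the weight back on it, between the handle and the hinge.

**Last checks:**
- **Release:** the wrist force went from about −5 N to about 0 as the weight came to rest on the lid, and stayed near 0 after I let go.
- **Pictures:** the side and top views show the lid shut with the weight upright on it and the basin empty. No tan boxes are left on the visible bench, though the arm hid part of it in each last view. The lamp and mug are standing, and the gripper is well clear.

**Disagreements:**
- The reported TCP position sits about 30 mm too far along the tool axis. I confirmed this by touching the bench and lid, and corrected for it throughout.
- The networks' estimate of the weight's knob in the basin was up to 1 cm off my earlier one. I settled on a point between them from the picture, and the grip held.

No final check failed.

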